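# Brush out the pulley hub and press the keyed shaft home

## Robot

A 6-joint arm with a two-finger parallel gripper is mounted at the origin on the work surface. World frame = base frame: x ahead of the robot, y to its left, z up, the work surface at z = 0. Lengths are in m, angles in rad, forces in N, time in s.
With the tool pointing down it reaches from about 0.3 to 0.85 m from the base axis. Payload 4.2 kg.
Tool frame: the origin (TCP) lies midway between the tips of the shut fingers; the grasp point (between the pads) lies 19 mm behind it; x points along the fingers, z is the direction in which the jaws open and shut, and the axes are right-handed (so a half turn about x gives the same grasp; the last joint's range is limited). The gripper opens to 91 mm and grips with 3 to 60 N. Pads are 32 mm wide; open, the fingers measure 118 mm over their backs; the gripper's body (76 mm by 178 mm) begins 60 mm behind the grasp point.
Start: joints at [-1.165, 0.32, 1.565, -0, 1.257, -0.02], TCP at [0.238, -0.524, 0.214] pointing down, gripper open.
Joint ranges: [-3.11, 3.11], [-0.84, 2.01], [0.21, 2.61], [-1.34, 4.49], [0.05, 2.63], [-2.56, 2.56]. Speed limits (rad/s): [2.57, 2.57, 3.14, 3.14, 3.14, 3.14].

## Interface

Orientations are given as a 3x3 rotation matrix whose columns are the frame's x, y, z axes.
In Python, from workcell import robot gives the robot as it stands.
- The arm moves only by the tool step_arm, never from a script. Its argument "deltas" is a list of rows, each a list of 2 entries, a list of its own where there are three numbers: the shift along the tool's x, y, z in cm, then the turn about the tool's x in rad. In form: [[[x, y, z], spin], ...]. A call has exactly 8 rows; each row shifts and turns the pose as measured when the row begins, along the tool's axes as they then stand; what a row does not reach is not made up. A row lasts 1/10 s, in which the tool goes at most 50 mm and 8.59 degrees, less where a joint would pass 70% of its speed; a pose out of reach is approached as far as the arm can. A call with a gripper value outside its range is refused whole. "hand" is the opening, from -1 (shut) to 1 (fully open), so that 0 is half open, set as the call begins (left out, the last holds). The fingers move at their own pace and stop on an object; "grip_force" is the grip in N (left out, the last holds). Time passes only in rows, so rows that do not move let the fingers close, or fill a call up. It gives the time, the measured TCP pose, the force and the opening at its end, in the units of the state.
- robot.observe(): the state, without advancing time (a new reading comes with each control period).
- robot.camera(name): name is "scene" or "side" or "wrist"; returns the picture (384x512x3 uint8, red, green, blue); there is no depth.
- robot.camera_params(name): a dict with "fx", "fy", "cx", "cy" (pixels), "xyz" and "attitude" of the camera in the world; the wrist camera has in their place "tool_from_camera" (4x4, takes a point from camera to tool coordinates, whose origin is the TCP and whose axes are the tool frame's). Camera axes: x right, y down, z forward; pixel columns grow to the right and rows downward; lengths in m; the calibration is good to about 2 mm. A picture is of the moment at which its call begins: read the wrist's pose just before it. camera_params takes no time and is no camera call.
- robot.finish_job(): hands the job in, once; it reports no verdict.
Trained networks look in the newest picture that a camera, given by its name, has taken for a name from the list of things; names that differ only in an ending like _2 or _b are one class to them, and where a whole thing is asked for, a point or a joint stands for the part that bears it (a point fixed in the world has none). Each returns a list of dicts, best first, with "confidence" (0 to 1); they miss things now and then, are a little off and sometimes report something else, mostly with a low value. They report only what shows in the picture. A call takes as long as a camera call. They do not tell look-alikes from the thing itself.
- robot.cut_out(target, camera): "region" (384x512 bool, what is visible of it) and "box" ([left, top, width, height] in pixels, round what is visible of it).
- robot.place_of(target, camera): "at" ([column, row] in pixels: a listed point, or the origin of a listed thing).
The state is a dict: "clock": time; "q": joint angles; "joint_velocities": joint speeds; "joint_torque": joint torques, N m; "tool_pos": TCP position; "orientation": TCP orientation; "force": force on the tool from outside, world axes, zero at the start; "ft_torque": the same for the moment, N m; "width": finger opening in m.
Only numpy, scipy, OpenCV 4.12 (cv2) and the standard library are available. Lean on these libraries where they do the work, as an engineer would, in place of code of your own. Each camera call takes 0.05 s, during which the arm holds its last target.

## Task

Take the bore brush from its wooden stand, scrub the bore of the polishing spindle's pulley hub with at least two full strokes down and up, nearly to the bottom, and stand the brush back in its own stand. Then take the keyed shaft from the other stand, push it into the hub, turning it until its key slips into the keyway, and keep pushing against the ejector spring until its flange sits down on the hub. Finish while still gripping the shaft and holding it fully home, and leave the other things on the bench where they are.

Things in the scene. Friction and masses are not known exactly. Their poses are not given: they have to be found in the camera images.
- brush: Bore brush, upright in its stand, 90 g; origin at its lower tip, z up along it. From the tip: brush head 60 mm long (core 12 mm thick, soft black bristles 23 mm across that do not resist), brass guard disc 44 mm across from 60 to 66 mm, round wooden handle 18 mm thick from 66 to 156 mm.
- brush_grip (a point): Centre of the brush's wooden handle, 111 mm above the tip, on the axis; same axes as the brush.
- brush_stand_mouth (a point): Brush stand, a fixed wooden block 80 x 80 x 70 mm with a round through hole 26 mm wide (the narrower of the two stands): centre of the hole at the top face, z up. In place, the brush stands with its guard disc on the top face, its tip 60 mm below this point.
- arbor: Keyed steel shaft, 0.25 kg, upright in the other block (70 mm high, hole 38 mm), hanging on its flange. Origin at the centre of its foot, z up, x towards the key. From the foot: shaft 24 mm thick (first 6 mm tapered to 16); key 7 mm wide, out to 17 mm from the axis, at 26 to 56 mm; flange 52 mm across at 60 to 68 mm; square grip 26 x 26 mm, sides along x and y, 68 to 118 mm.
- arbor_grip (a point): Centre of the shaft's square grip, on the axis, 93 mm above the foot; same axes as the shaft.
- hub_mouth (a point): Fixed pulley hub, a steel collar 62 mm across: centre of its bore at the top face, 95 mm above the bench; z up, x towards keyway and motor (90 mm high, 150 mm away). Bore 27 mm; keyway 10 mm wide, out to 19.5 mm from the axis, full length. Home: shaft foot 60 mm below the face, flange on it. A key out of line stops on the face with the foot 26 mm deep.
- ejector (a joint): Spring ejector pin in the bore: 0 when up, its top 46 mm below the hub face; grows (m) as it is pressed down, 0.014 with the shaft home, 0.020 at most. It pushes back with 4 N at first and about 8 N at home, and lifts the shaft again if it is let go.
- jar: Bystander, to be left alone: small amber glass jar with a black lid, 50 mm wide, 60 mm high; origin at the centre of its underside.
- cork: Bystander, to be left alone: cork block, 50 x 40 x 25 mm; origin at the centre of its underside.
- dish: Bystander, to be left alone: small white bowl, 80 mm wide, 25 mm high; origin at the centre of its underside.
- spatula: Bystander, to be left alone: spatula lying flat, about 200 mm long.
- graver_pot: Bystander, to be left alone: steel pot full of gravers, 72 mm wide, 70 mm high, tool handles up to about 130 mm; origin at the centre of its underside.
- tin: Bystander, to be left alone: tin can, 60 mm wide, 70 mm high; origin at the centre of its underside.
- panel: Bystander, to be left alone: carved wooden panel lying flat, 120 x 100 x 16 mm; origin at the centre of its underside.
Mind the look-alikes: they are no part of the job. What is shaped like the part that bears brush_stand_mouth but green is not meant.

How it is judged:
By the outcome, as a careful person would: the job done as asked, in the order asked, and still so for the second after the job is handed in, while the arm keeps its last pose, push and grip.
It also fails if it takes over 64 s, if anything falls off the work surface, if the arm or the gripper's body presses on something with over 40 N, if the wrist force passes 120 N, or if a joint passes its speed limit or range.

## Working session

There is one attempt and no reset: what is moved stays moved. The work goes in short steps, Python scripts to look and compute and a tool call to move; the robot and the scene stay as the last step left them, time stands still between calls to the robot, and variables do not carry over. Pictures are saved under pics/ and viewed, and the job is handed in when it is done.

Besides the shell and the picture viewer there is one more tool, called after "Call:" as a command line: name --argument value ..., lists and objects as JSON in quotes. step_arm: Moves the arm, as the interface text tells. Its arguments: {"type":"object","properties":{"deltas":{"type":"array"},"hand":{"type":"number"},"grip_force":{"type":"number"}},"required":["deltas"]}

```bash
ls; mkdir -p pics; python3 - <<'E'
from workcell import robot
import cv2,numpy as np
s=robot.observe()
for k,v in s.items(): print(k,np.round(v,4).tolist())
for c in ["scene","side","wrist"]:
    im=robot.camera(c); cv2.imwrite(f"pics/{c}0.png",im[:,:,::-1]); print(c,robot.camera_params(c))
    for t in ["brush_grip","brush_stand_mouth","arbor_grip","hub_mouth","brush","arbor"]:
        print(c,t,[(np.round(d["at"],1).tolist(),round(d["confidence"],2)) for d in robot.place_of(t,c)])
E
```

```text
pics
clock 0.0
q [-1.165, 0.3203, 1.5657, 0.0, 1.2574, -0.02]
joint_velocities [-0.0013, -0.0001, -0.0, -0.0004, 0.0001, 0.0015]
joint_torque [-0.0012, -41.246, -23.1971, 0.0724, 0.0457, -0.0001]
tool_pos [0.2373, -0.5232, 0.2131]
orientation [[-0.0007, 0.9107, 0.413], [0.0016, 0.413, -0.9107], [-1.0, 0.0001, -0.0018]]
force [-0.0391, -0.5791, 0.809]
ft_torque [0.0314, -0.0179, -0.0192]
width 0.0912
scene {'fx': 378.3922774949859, 'fy': 378.3922774949859, 'cx': 246.76189643372243, 'cy': 189.71063711397338, 'xyz': array([1.32582361, 0.01061485, 0.81492779]), 'attitude': array([[-0.02374632,  0.66911368, -0.74278059],
       [ 0.99968994,  0.01032465, -0.02265891],
       [-0.00749243, -0.74308834, -0.66915139]])}
scene brush_grip [([157.2, 172.9], 0.5), ([97.4, 251.1], 0.46)]
scene brush_stand_mouth [([163.6, 185.6], 0.69), ([121.4, 175.6], 0.66), ([158.1, 155.7], 0.56)]
scene arbor_grip [([351.4, 178.2], 0.75), ([167.1, 197.7], 0.47)]
scene hub_mouth [([243.5, 184.6], 0.78), ([300.7, 189.3], 0.74)]
scene brush [([164.2, 198.2], 0.59)]
scene arbor [([349.0, 201.8], 0.85)]
side {'fx': 
[... 484 characters left out ...]
78)]
side hub_mouth [([265.6, 195.1], 0.8)]
side brush [([319.7, 174.7], 0.74)]
side arbor [([192.3, 288.1], 0.71)]
wrist {'fx': 275.5704342432565, 'fy': 275.5704342432565, 'cx': 257.0415120057073, 'cy': 192.2097957113144, 'tool_from_camera': array([[-9.34386160e-05, -2.47352260e-01,  9.68925617e-01,
        -1.70784085e-01],
       [ 8.84016724e-04, -9.68925263e-01, -2.47352085e-01,
         6.96771444e-02],
       [ 9.99999605e-01,  8.33434213e-04,  3.09198570e-04,
         1.19569602e-03],
       [ 0.00000000e+00,  0.00000000e+00,  0.00000000e+00,
         1.00000000e+00]])}
wrist brush_grip []
wrist brush_stand_mouth []
wrist arbor_grip []
wrist hub_mouth []
wrist brush []
wrist arbor []
```

```bash
python3 - <<'E'
import cv2
a=cv2.imread("pics/scene0.png");b=cv2.imread("pics/side0.png")
cv2.imwrite("pics/scene0b.png",cv2.resize(a,None,fx=1.56,fy=1.56,interpolation=3))
cv2.imwrite("pics/side0b.png",cv2.resize(b,None,fx=1.56,fy=1.56,interpolation=3))
E
```

```text
(no output)
```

View pics/scene0b.png

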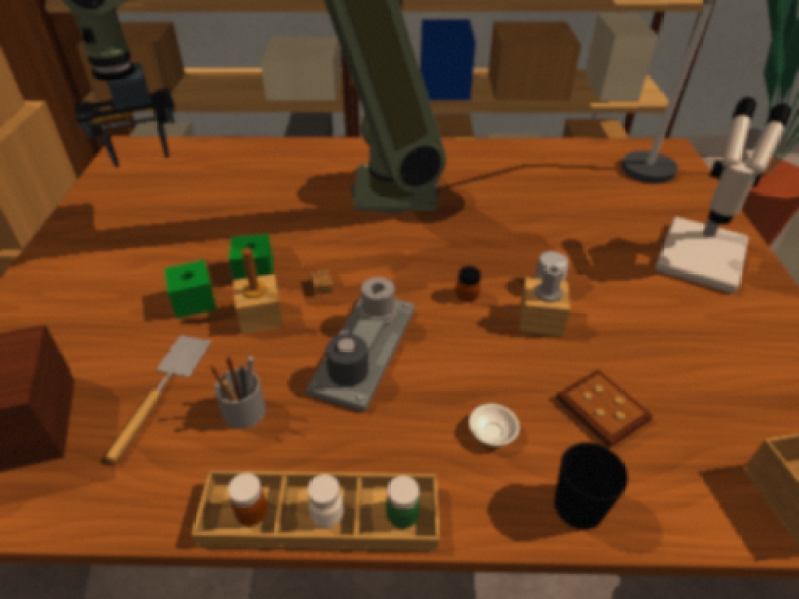

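View pics/side0b.png

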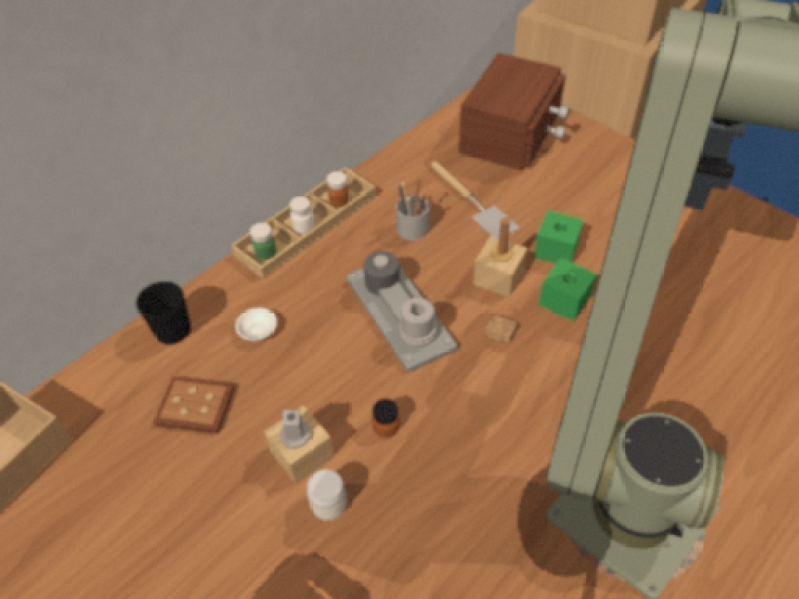

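Scene view: the brush stands in the wooden block at scene (164,186) / side (320,160). The two green blocks at scene (121,176) and (158,156) are look-alikes. The shaft is in the wooden block at scene (350,180) / side (189,270). The hub is at scene (243,185) and the motor at scene (222,222).

```bash
cat > h.py <<'E'
import numpy as np, cv2
from workcell import robot
def ray(c,px,st=None):
    p=robot.camera_params(c)
    d=np.array([(px[0]-p['cx'])/p['fx'],(px[1]-p['cy'])/p['fy'],1.])
    if 'xyz' in p: return np.array(p['xyz']),p['attitude']@d
    T=p['tool_from_camera'];R=np.array(st['orientation'])
    return np.array(st['tool_pos'])+R@T[:3,3],R@T[:3,:3]@d
def proj(c,X,st=None):
    p=robot.camera_params(c)
    if 'xyz' in p: v=p['attitude'].T@(np.array(X)-p['xyz'])
    else:
        T=p['tool_from_camera'];v=T[:3,:3].T@(np.array(st['orientation']).T@(np.array(X)-st['tool_pos'])-T[:3,3])
    return np.array([p['cx']+p['fx']*v[0]/v[2],p['cy']+p['fy']*v[1]/v[2]])
def atz(c,px,z,st=None):
    o,d=ray(c,px,st);return o+d*(z-o[2])/d[2]
def tri(obs):
    A=np.zeros((3,3));b=np.zeros(3)
    for o,d in obs:
        d=d/np.linalg.norm(d);P=np.eye(3)-np.outer(d,d);A+=P;b+=P@o
    X=np.linalg.solve(A,b)
    return X,[np.linalg.norm((np.eye(3)-np.outer(d,d)/(d@d))@(X-o)) for o,d in obs]
E
python3 - <<'E'
from h import *
D={'stand':((163.6,185.6),(320.6,161.7),.07),'brushgrip':((157.2,172.9),(320.2,152.4),.121),'arborgrip':((351.4,178.2),(189.4,270.3),.103),'hub':((243.5,184.6),(265.6,195.1),.095),'arborfoot':((349,201.8),(192.3,288.1),.01),'g1':((121.4,175.6),(365.2-5,144.7+5),.07)}
np.set_printoptions(precision=4,suppress=True)
for k,(a,b,z) in D.items():
    print(k,tri([ray('scene',a),ray('side',b)]),atz('scene',a,z),atz('side',b,z))
# motor top
print('motor',atz('scene',(346/1.5625,344/1.5625),.09),atz('side',(381/1.5625,260/1.5625),.09))
a=cv2.imread("pics/scene0.png");b=cv2.imread("pics/side0.png")
o=np.hstack([cv2.resize(a[140:230,110:230],None,fx=3.3,fy=3.3,interpolation=2),cv2.resize(b[120:210,280:400],None,fx=3.3,fy=3.3,interpolation=2)])
o2=np.hstack([cv2.resize(a[150:240,310:430],None,fx=3.3,fy=3.3,interpolation=2),cv2.resize(b[230:320,140:260],None,fx=3.3,fy=3.3,interpolation=2)])
cv2.imwrite("pics/crop1.png",np.vstack([o,o2]))
E
```

```text
stand (array([ 0.486 , -0.2637,  0.0722]), [np.float64(0.0012104856753098827), np.float64(0.0012104856753098342)]) [ 0.4844 -0.2633  0.07  ] [ 0.4872 -0.267   0.07  ]
brushgrip (array([ 0.4883, -0.268 ,  0.1173]), [np.float64(0.006732686696644621), np.float64(0.006732686696644709)]) [ 0.4869 -0.2735  0.121 ] [ 0.4855 -0.2564  0.121 ]
arborgrip (array([0.4829, 0.2881, 0.1047]), [np.float64(0.00012270916535455853), np.float64(0.00012270916535457954)]) [0.481  0.2888 0.103 ] [0.4838 0.2874 0.103 ]
hub (array([ 0.5082, -0.0268,  0.1003]), [np.float64(0.0037429223671937833), np.float64(0.003742922367193752)]) [ 0.5048 -0.0237  0.095 ] [ 0.5109 -0.0342  0.095 ]
arborfoot (array([0.4856, 0.2941, 0.0138]), [np.float64(0.0024216356034954495), np.float64(0.00242163560349543)]) [0.4828 0.2976 0.01  ] [0.4867 0.2908 0.01  ]
g1 (array([ 0.4297, -0.4058,  0.06  ]), [np.float64(0.0019027702629815942), np.float64(0.0019027702629818314)]) [ 0.4399 -0.4024  0.07  ] [ 0.4247 -0.3941  0.07  ]
motor [ 0.6418 -0.0777  0.09  ] [ 0.6415 -0.0776  0.09  ]
```

View pics/crop1.png

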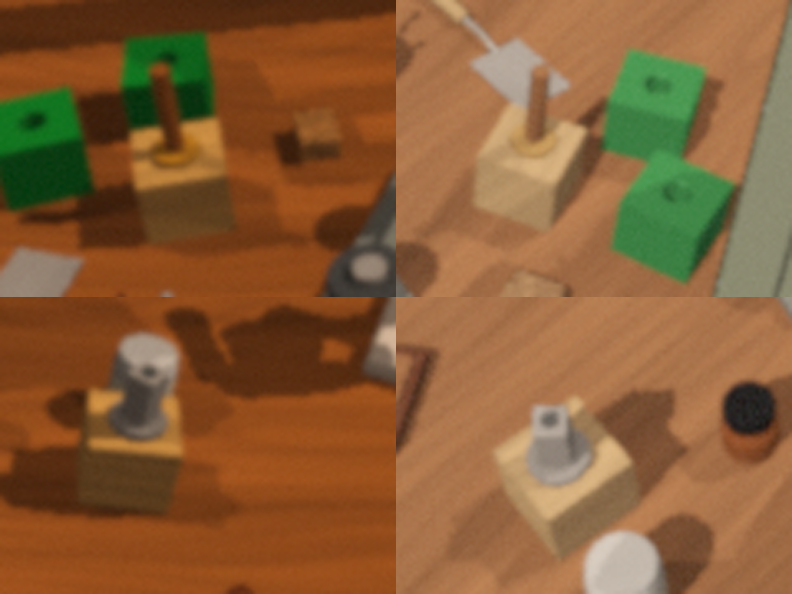

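Call:
step_arm --deltas '[[[-0.8,4.2,-1.6],0],[[-0.8,4.2,-1.6],0],[[-0.8,4.2,-1.6],0],[[-0.8,4.2,-1.6],0],[[-0.8,4.2,-1.6],0],[[-0.8,4.2,-1.6],0],[[-0.8,4.2,-1.6],0],[[-0.8,4.0,-1.5],0]]' --hand 1

```text
clock: 1.85
tool_pos: [0.4951, -0.266, 0.2788]
orientation: [[-0.001, 0.915, 0.403], [-0.001, 0.403, -0.915], [-1.0, -0.001, 0.001]]
force: [0.5, -0.7, -0.4]
width: 0.0912
```

```bash
cat >> h.py <<'E'
np.set_printoptions(precision=4,suppress=True)
def yaw(s): # angle of tool y in world
    R=np.array(s['orientation']);return np.degrees(np.arctan2(R[1,1],R[0,1]))
def show(s): print('t',round(s['clock'],2),'pos',np.array(s['tool_pos']),'xax',np.array(s['orientation'])[:,0],'yawY',round(yaw(s),2),'F',np.array(s['force']),'w',round(s['width'],4),'q6',round(s['q'][5],3))
def look(c,name,targets=(),scale=1.5):
    s=robot.observe();im=robot.camera(c);cv2.imwrite(f"pics/{name}.png",cv2.resize(im[:,:,::-1],None,fx=scale,fy=scale,interpolation=2))
    show(s)
    for t in targets: print(c,t,[(np.round(d["at"],1).tolist(),round(d["confidence"],2)) for d in robot.place_of(t,c)])
    return s,im
def totool(s,target): # cm in tool axes
    return np.array(s['orientation']).T@(np.array(target)-s['tool_pos'])*100
E
python3 -c "
from h import *
s,_=look('wrist','w1',['brush_grip','brush_stand_mouth'])
"
```

```text
t 1.85 pos [ 0.4951 -0.266   0.2788] xax [-0.0006 -0.0009 -1.    ] yawY 23.75 F [ 0.5376 -0.7354 -0.3973] w 0.0912 q6 0.644
wrist brush_grip [([251.9, 189.0], 0.68)]
wrist brush_stand_mouth [([327.9, 244.2], 0.84), ([249.0, 180.3], 0.59), ([239.8, 267.8], 0.58)]
```

View pics/w1.png

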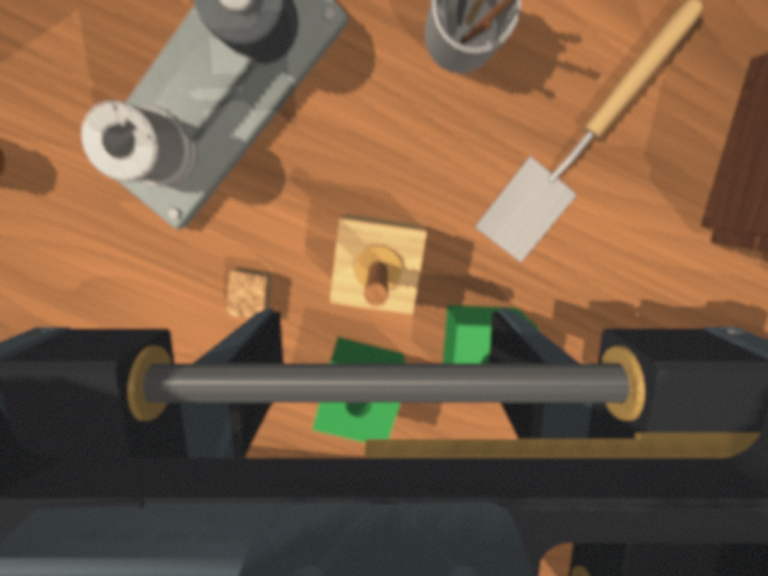

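Wrist view: the wooden stand with the brush is centred at about (378,265) in the 768-wide picture. The handle's top end is at (376,295), the green look-alikes are at (360,400) and (490,335), and the hub mouth is at (121,140) with its keyway notch pointing up and right towards the motor.

```bash
python3 - <<'E'
from h import *
s=robot.observe()
im=cv2.imread('pics/w1.png')
cv2.imwrite('pics/w1c.png',np.hstack([cv2.resize(im[80:230,60:210],None,fx=2.6,fy=2.6),cv2.resize(im[200:350,300:450],None,fx=2.6,fy=2.6)]))
f=lambda p,z:atz('wrist',(p[0]/1.5,p[1]/1.5),z,s)
print('top',f((376,295),.166),'disc',f((379,266),.076),'net grip',f((251.9*1.5,189*1.5),.121),'mouth',f((249*1.5,180.3*1.5),.07))
print('hub',f((119,140),.095),'motor',f((243,5),.09))
for X in [(.487,-.265,.166),(.487,-.265,.076),(.508,-.027,.095)]: print(proj('wrist',X,s)*1.5, proj('scene',X)*1.5625,proj('side',X)*1.5625)
E
```

```text
top [ 0.4865 -0.2642  0.166 ] disc [ 0.4896 -0.2637  0.076 ] net grip [ 0.4844 -0.2657  0.121 ] mouth [ 0.4825 -0.2611  0.07  ]
hub [ 0.5026 -0.0282  0.095 ] motor [ 0.6356 -0.0861  0.09  ]
[377.3338 294.7998] [246.1704 250.8915] [504.2329 218.9458]
[379.1064 269.1013] [253.9955 288.5177] [500.6419 251.2015]
[119.3224 132.8562] [378.6289 289.5695] [413.5507 307.8371]
```

View pics/w1c.png

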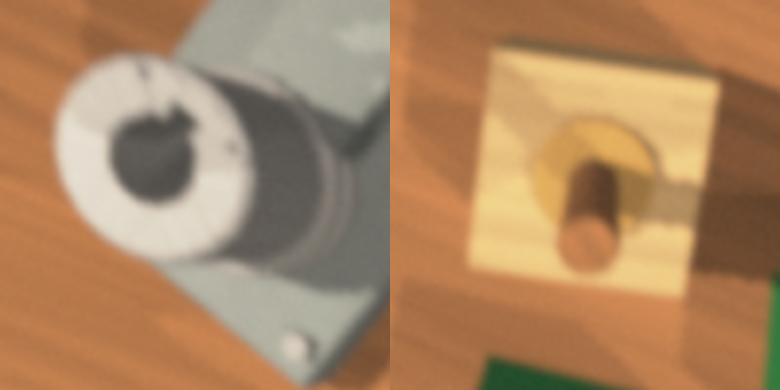

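Call:
step_arm --deltas '[[[1.5,-0.7,-0.5],0],[[2.5,0,0],0],[[2.5,0,0],0],[[2.5,0,0],0],[[2.5,0,0],0],[[2.5,0,0],0],[[2.2,0,0],0],[[1.3,0,0],0]]'

```text
clock: 2.8
tool_pos: [0.4804, -0.2727, 0.0987]
orientation: [[-0.0, 0.917, 0.399], [-0.007, 0.399, -0.917], [-1.0, -0.003, 0.006]]
force: [0.9, 0.0, 0.7]
width: 0.0914
```

```bash
python3 -c "
from h import *
s,_=look('wrist','w2',['brush_grip'])
print(totool(s,(.487,-.2645,.102)))
"
```

```text
t 2.8 pos [ 0.4804 -0.2727  0.0987] xax [-0.0002 -0.007  -1.    ] yawY 23.54 F [0.8903 0.0164 0.7227] w 0.0914 q6 0.631
wrist brush_grip [([240.8, 235.3], 0.83), ([247.8, 189.9], 0.55)]
[-0.3365  0.9313 -0.4846]
```

View pics/w2.png

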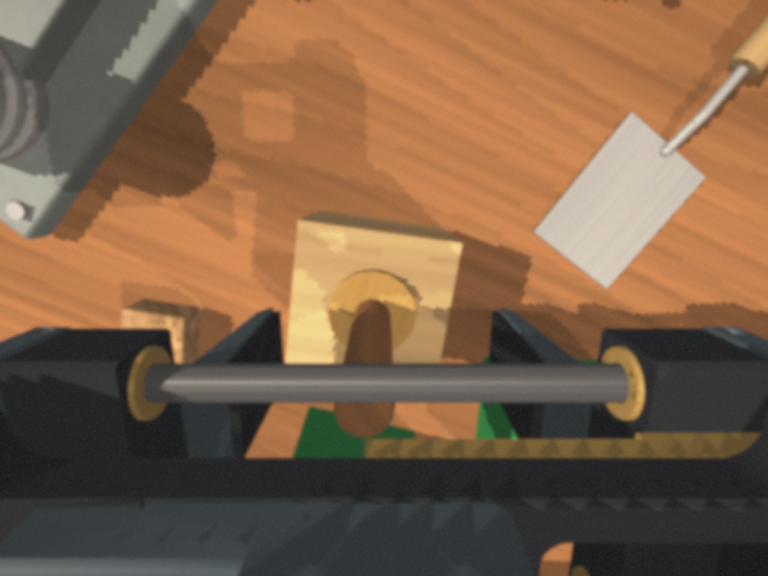

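```bash
python3 -c "
from h import *
s=robot.observe()
print('disc',atz('wrist',(371.5/1.5,312/1.5),.076,s),'top',atz('wrist',(363/1.5,410/1.5),.166,s));print(proj('wrist',(.487,-.2645,.166),s)*1.5,proj('wrist',(.487,-.2645,.076),s)*1.5)
"
```

```text
disc [ 0.4853 -0.2639  0.076 ] top [ 0.4857 -0.264   0.166 ]
[366.599  406.8808] [373.9285 309.4504]
```

Call:
step_arm --deltas '[[[-0.2,0.5,-0.3],0],[[-0.1,0.4,-0.2],0],[[0,0,0],0],[[0,0,0],0],[[0,0,0],0],[[0,0,0],0],[[0,0,0],0],[[0,0,0],0]]'

```text
clock: 3.7
tool_pos: [0.4879, -0.2658, 0.1059]
orientation: [[0.004, 0.917, 0.398], [-0.01, 0.398, -0.917], [-1.0, -0.0, 0.011]]
force: [-0.3, -0.3, 0.0]
width: 0.0912
```

Call:
step_arm --deltas '[[[0,0,0],0],[[0,0,0],0],[[0,0,0],0],[[0,0,0],0],[[0,0,0],0],[[0,0,0],0],[[0,0,0],0],[[0,0,0],0]]' --hand -1 --grip_force 40

```text
clock: 4.5
tool_pos: [0.4877, -0.2658, 0.1056]
orientation: [[0.004, 0.917, 0.398], [-0.01, 0.398, -0.917], [-1.0, -0.001, 0.01]]
force: [0.2, -0.7, 1.2]
width: 0.0304
```

```bash
python3 -c "
from h import *
s,_=look('wrist','w3',['brush_grip'])
print(totool(s,(.486,-.264,.102)))
"
```

```text
t 4.5 pos [ 0.4877 -0.2658  0.1056] xax [ 0.0036 -0.0097 -0.9999] yawY 23.45 F [ 0.1719 -0.723   1.231 ] w 0.0304 q6 0.65
wrist brush_grip [([251.3, 245.1], 0.78)]
[ 0.36   -0.0858 -0.2359]
```

View pics/w3.png

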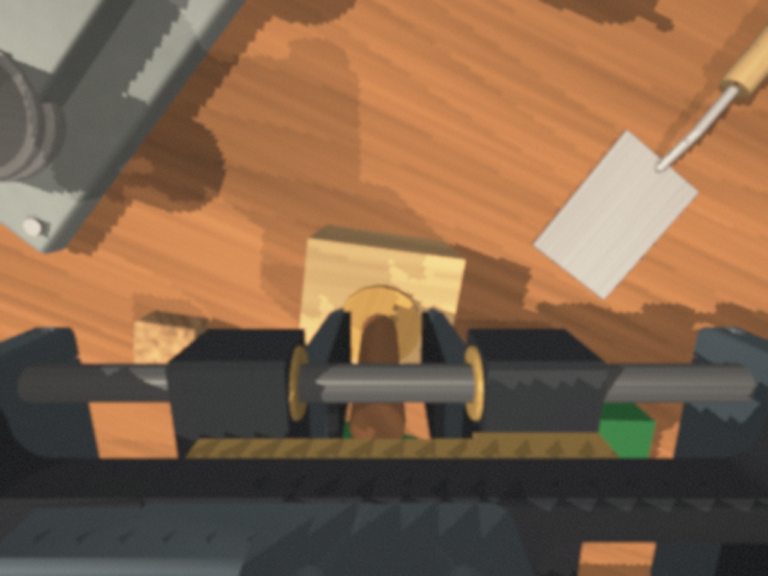

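Call:
step_arm --deltas '[[[0,0,0],0],[[0,0,0],0],[[0,0,0],0],[[-0.3,0,0],0],[[-0.5,0,0],0],[[-1,0,0],0],[[-1,0,0],0],[[-1,0,0],0]]'

```text
clock: 5.4
tool_pos: [0.4867, -0.2648, 0.1453]
orientation: [[0.001, 0.917, 0.398], [-0.008, 0.398, -0.917], [-1.0, -0.003, 0.008]]
force: [0.2, -0.1, -0.9]
width: 0.0175
```

Call:
step_arm --deltas '[[[-1.5,0,0],0],[[-1.5,0,0],0],[[-1.5,0,0],0],[[-1.2,0,0],0],[[-1,0,0],0],[[-0.5,0,0],0],[[-0.3,0,0],0],[[0,0,0],0]]'

```text
clock: 6.2
tool_pos: [0.4876, -0.2648, 0.2308]
orientation: [[0.008, 0.917, 0.398], [-0.012, 0.398, -0.917], [-1.0, 0.003, 0.015]]
force: [0.5, -0.0, -1.5]
width: 0.0172
```

```bash
python3 -c "
from h import *
s,_=look('wrist','w4',['hub_mouth'])
look('side','s4',['hub_mouth','brush'])
look('scene','c4',['hub_mouth','brush'])
"
```

```text
t 6.2 pos [ 0.4876 -0.2648  0.2308] xax [ 0.0082 -0.0123 -0.9999] yawY 23.44 F [ 0.4645 -0.0179 -1.5199] w 0.0172 q6 0.649
wrist hub_mouth [([51.0, 86.0], 0.96)]
t 6.3 pos [ 0.4873 -0.2646  0.23  ] xax [ 0.007  -0.0116 -0.9999] yawY 23.45 F [-0.484   0.7066 -1.0122] w 0.0169 q6 0.649
side hub_mouth [([265.4, 198.0], 0.97), ([327.4, 119.9], 0.21)]
side brush [([322.2, 147.2], 0.59)]
t 6.45 pos [ 0.4872 -0.2646  0.2298] xax [ 0.0065 -0.0113 -0.9999] yawY 23.44 F [-0.3092 -0.7509 -0.9323] w 0.0171 q6 0.649
scene hub_mouth [([241.9, 183.4], 0.57), ([205.9, 183.3], 0.22)]
scene brush [([350.6, 179.7], 0.69), ([157.6, 168.1], 0.63)]
```

View pics/w4.png

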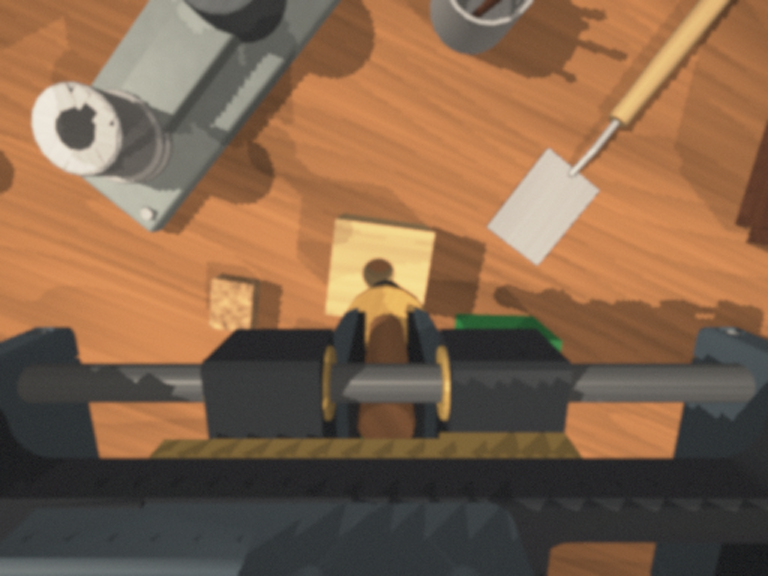

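View pics/s4.png

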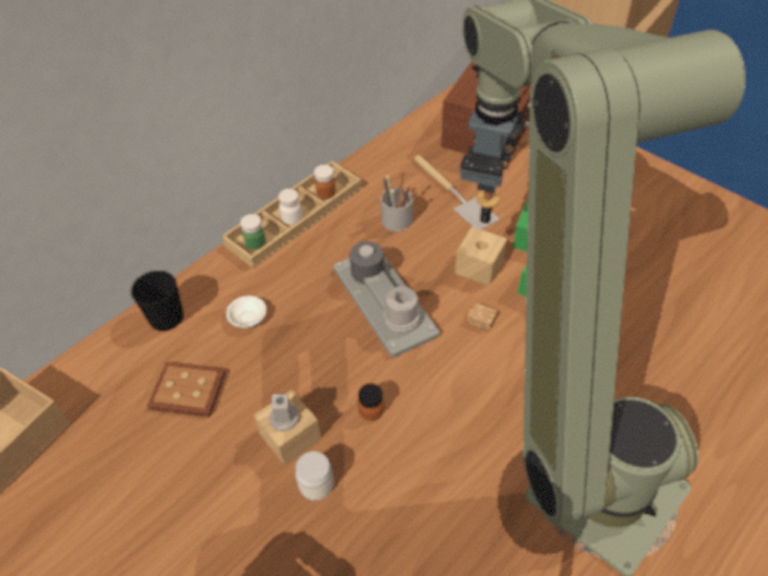

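View pics/c4.png

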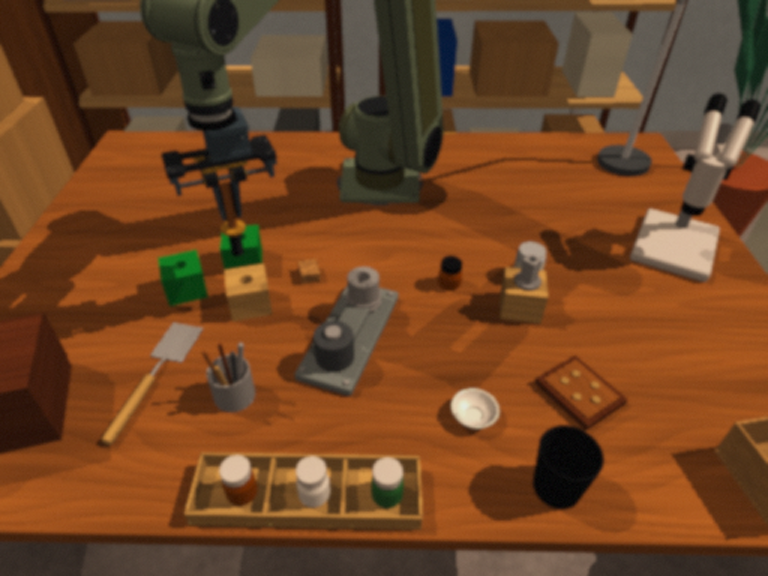

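The brush is held and clear of its stand, whose empty hole shows at wrist (379,271).

```bash
python3 - <<'E'
from h import *
s=robot.observe()
print('tilt',np.array(s['orientation'])[:,0])
for n,c,k,z in [('hole','wrist',(379,271),.07),('hole','scene',(247,280),.07),('hole','side',(482,245),.07),('hub','wrist',(75,128),.095),('hub','scene',(362,276),.095),('hub','side',(401,297),.095)]:
    print(n,c,atz(c,(k[0]/1.5,k[1]/1.5),z,s))
a=[cv2.imread(f'pics/{n}.png') for n in('w4','s4','c4')]
cr=lambda i,u,v:cv2.resize(a[i][v-32:v+32,u-32:u+32],None,fx=4,fy=4,interpolation=2)
cv2.imwrite('pics/c4x.png',np.vstack([np.hstack([cr(0,75,127),cr(1,401,298),cr(2,362,280)]),np.hstack([cr(0,379,271),cr(1,482,250),cr(2,247,280)])]))
E
```

```text
tilt [ 0.007  -0.0116 -0.9999]
hole wrist [ 0.4867 -0.2628  0.07  ]
hole scene [ 0.4892 -0.2592  0.07  ]
hole side [ 0.4811 -0.2629  0.07  ]
hub wrist [ 0.501  -0.0289  0.095 ]
hub scene [ 0.5022 -0.03    0.095 ]
hub side [ 0.4997 -0.0294  0.095 ]
```

View pics/c4x.png

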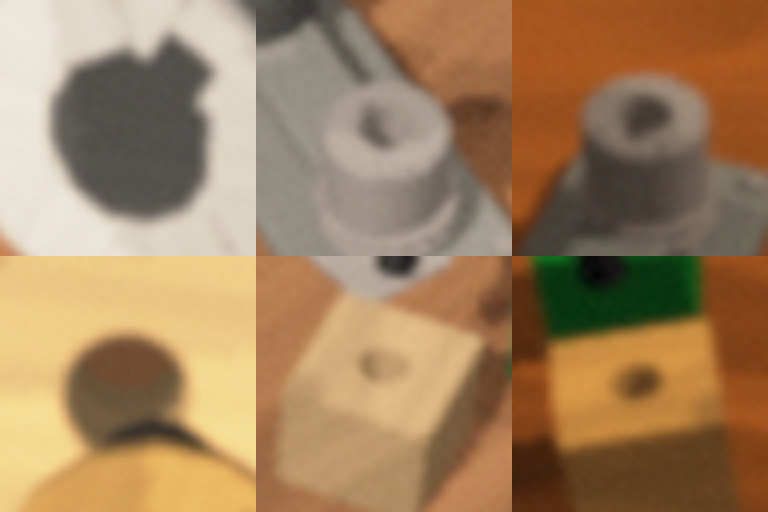

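Call:
step_arm --deltas '[[[0,0.8,-1.6],0],[[0,1.5,-3.0],0],[[0,1.8,-3.5],0],[[0,1.8,-3.5],0],[[0,1.8,-3.5],0],[[0,1.5,-3.0],0],[[0,1.0,-2.0],0],[[0,0.5,-1.0],0]]'

```text
clock: 7.4
tool_pos: [0.5004, -0.0155, 0.2263]
orientation: [[0.006, 0.919, 0.394], [-0.008, 0.394, -0.919], [-1.0, 0.002, 0.009]]
force: [0.7, -0.1, -1.0]
width: 0.0173
```

```bash
python3 -c "
from h import *
s,_=look('wrist','w5',['hub_mouth'])
look('side','s5',['hub_mouth','brush'])
look('scene','c5',['hub_mouth','brush'])
print(totool(s,(.501,-.029,.22)))
"
```

```text
t 7.4 pos [ 0.5004 -0.0155  0.2263] xax [ 0.0057 -0.0078 -1.    ] yawY 23.23 F [ 0.7213 -0.0546 -0.9915] w 0.0173 q6 1.119
wrist hub_mouth [([265.9, 191.4], 0.61)]
t 7.5 pos [ 0.5006 -0.0165  0.2263] xax [ 0.0058 -0.0083 -0.9999] yawY 23.25 F [ 0.5701  0.0322 -0.7194] w 0.0175 q6 1.117
side hub_mouth [([265.1, 196.8], 0.92)]
side brush [([263.9, 193.2], 0.63)]
t 7.65 pos [ 0.5009 -0.0189  0.2263] xax [ 0.006  -0.0093 -0.9999] yawY 23.05 F [-0.3399 -0.1292 -0.8062] w 0.0175 q6 1.117
scene hub_mouth [([242.1, 184.7], 0.58), ([352.1, 178.2], 0.51)]
scene brush [([244.3, 173.5], 0.62), ([350.0, 182.0], 0.19)]
[ 0.6391 -0.4801  1.2613]
```

View pics/w5.png

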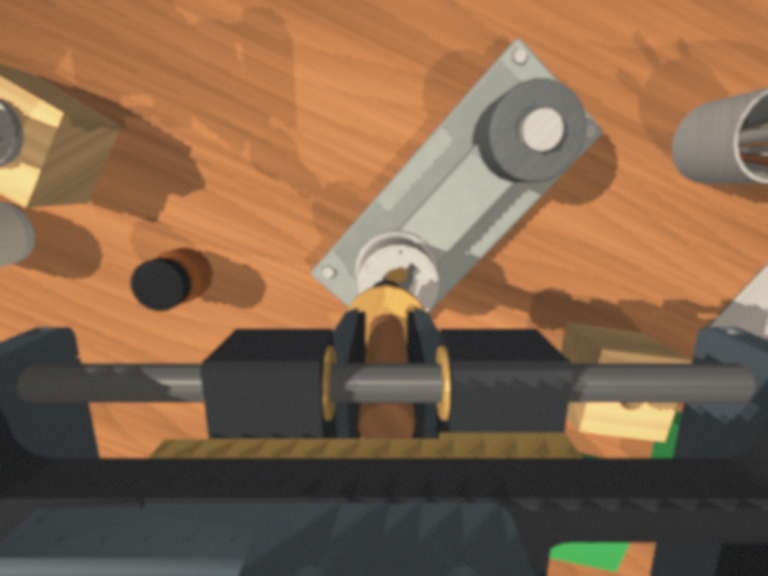

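View pics/s5.png

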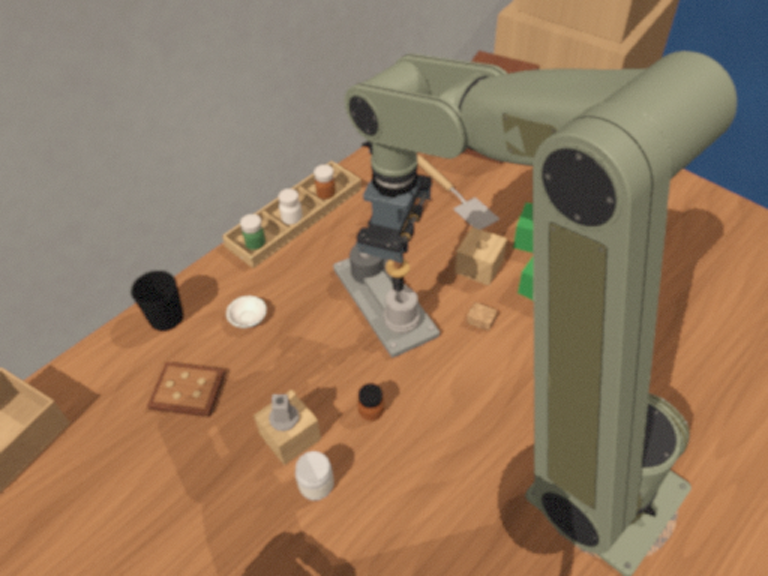

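View pics/c5.png

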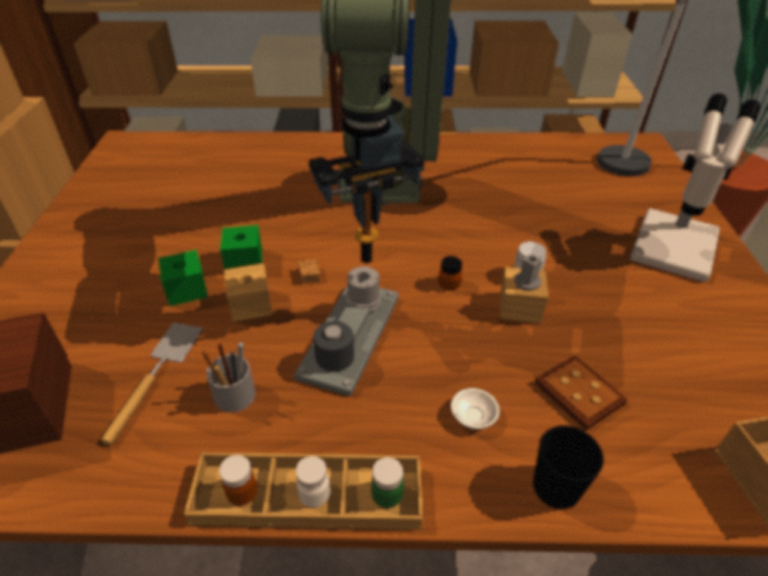

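```bash
python3 - <<'E'
from h import *
s=robot.observe();show(s)
s5=dict(s);s5['tool_pos']=np.array([.5004,-.0155,.2263])
for y in(-.029,-.025):
  pts=[]
  for a in np.linspace(0,2*np.pi,60): pts.append(proj('wrist',(.501+.031*np.cos(a),y+.031*np.sin(a),.095),s5)*1.5)
  im=cv2.imread('pics/w5.png');cv2.polylines(im,[np.int32(pts)],True,(0,0,255),1)
  c=proj('wrist',(.501,y,.095),s5)*1.5;print(c)
  cv2.imwrite(f'pics/w5_{int(-y*1000)}.png',cv2.resize(im[200:350,320:470],None,fx=4,fy=4))
for c,u in(('side',(398,296)),('scene',(367,261))):
  pass
tip=np.array(s['tool_pos'])+.0956*np.array(s['orientation'])[:,0];print('tip',tip)
E
```

```text
t 7.8 pos [ 0.5009 -0.0192  0.2262] xax [ 0.0059 -0.0088 -0.9999] yawY 22.99 F [-0.3055  0.589  -0.9026] w 0.0175 q6 1.117
[398.8563 285.1689]
[393.9799 283.1592]
tip [ 0.5015 -0.02    0.1306]
```

View pics/w5_29.png

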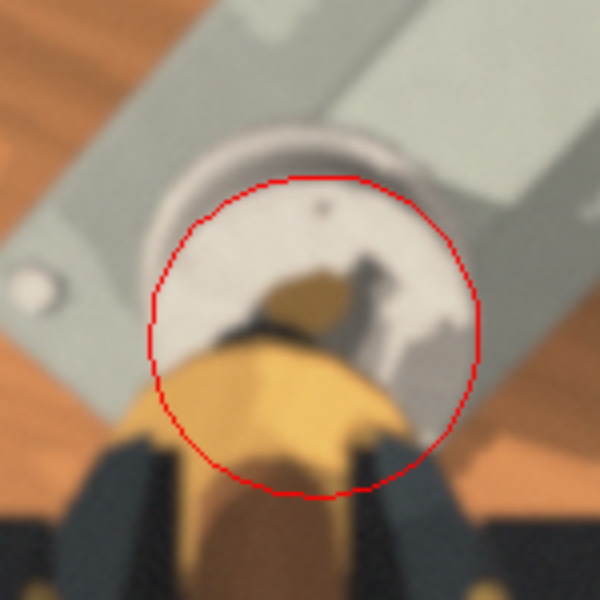

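Call:
step_arm --deltas '[[[0.3,-0.4,0.8],0],[[0.3,0,0],0],[[0.5,0,0],0],[[0.6,0,0],0],[[0.3,0,0],0],[[0.2,0,0],0],[[0,0,0],0],[[0,0,0],0]]'

```text
clock: 8.6
tool_pos: [0.5, -0.0313, 0.2015]
orientation: [[0.004, 0.922, 0.387], [-0.009, 0.387, -0.922], [-1.0, 0.0, 0.01]]
force: [0.4, -0.1, -0.9]
width: 0.0176
```

```bash
python3 -c "
from h import *
s,_=look('side','s6',scale=1)
im,_=0,0
s,_=look('scene','c6',scale=1)
tip=np.array(s['tool_pos'])+.0956*np.array(s['orientation'])[:,0];print('tip',tip)
print(totool(s,(.5004,-.028,.134)))
a=cv2.imread('pics/s6.png')[150:230,220:310];b=cv2.imread('pics/c6.png')[140:220,200:290]
cv2.imwrite('pics/sc6.png',cv2.resize(np.hstack([a,b]),None,fx=4.4,fy=4.4,interpolation=2))
"
```

```text
t 8.6 pos [ 0.5    -0.0313  0.2015] xax [ 0.0041 -0.0091 -1.    ] yawY 22.78 F [ 0.3537 -0.099  -0.9358] w 0.0176 q6 1.097
t 8.65 pos [ 0.5    -0.0313  0.2016] xax [ 0.0041 -0.0091 -1.    ] yawY 22.78 F [-0.5302 -0.4307 -1.2297] w 0.0175 q6 1.097
tip [ 0.5004 -0.0322  0.106 ]
[ 6.7532  0.1633 -0.3545]
```

View pics/sc6.png

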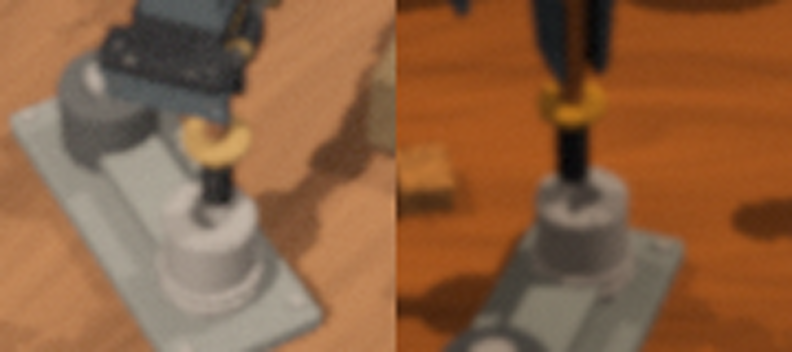

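The tip is above the bore, about 3 mm off. I'll correct that and descend.

Call:
step_arm --deltas '[[[0.3,0.1,-0.3],0],[[0.8,0,0],0],[[1.0,0,0],0],[[1.0,0,0],0],[[0.5,0,0],0],[[0,0,0],0],[[0,0,0],0],[[0,0,0],0]]'

```text
clock: 9.5
tool_pos: [0.4996, -0.028, 0.1619]
orientation: [[0.003, 0.922, 0.387], [-0.009, 0.387, -0.922], [-1.0, -0.001, 0.01]]
force: [-0.7, -0.7, -0.3]
width: 0.0174
```

```bash
python3 -c "
from h import *
s=robot.observe();show(s)
print(totool(s,(.5004,-.028,.134)))
"
```

```text
t 9.5 pos [ 0.4996 -0.028   0.1619] xax [ 0.0032 -0.009  -1.    ] yawY 22.8 F [-0.6536 -0.7189 -0.263 ] w 0.0174 q6 1.104
[ 2.7872  0.0752 -0.0005]
```

Call:
step_arm --deltas '[[[0.6,0.1,0],0],[[0.8,0,0],0],[[0.7,0,0],0],[[0.4,0,0],0],[[0.2,0,0],0],[[0.1,0,0],0],[[0,0,0],0],[[0,0,0],0]]'

```text
clock: 10.3
tool_pos: [0.5022, -0.028, 0.1352]
orientation: [[0.008, 0.922, 0.387], [-0.009, 0.387, -0.922], [-1.0, 0.004, 0.011]]
force: [-1.6, -0.1, 5.4]
width: 0.0177
```

```bash
python3 -c "
from h import *
s,_=look('side','s7',scale=1)
a=cv2.imread('pics/s7.png')[150:230,220:310]
cv2.imwrite('pics/s7c.png',cv2.resize(a,None,fx=6,fy=6,interpolation=2))
"
```

```text
t 10.3 pos [ 0.5022 -0.028   0.1352] xax [ 0.0078 -0.0091 -0.9999] yawY 22.78 F [-1.568  -0.076   5.3665] w 0.0177 q6 1.106
```

View pics/s7c.png

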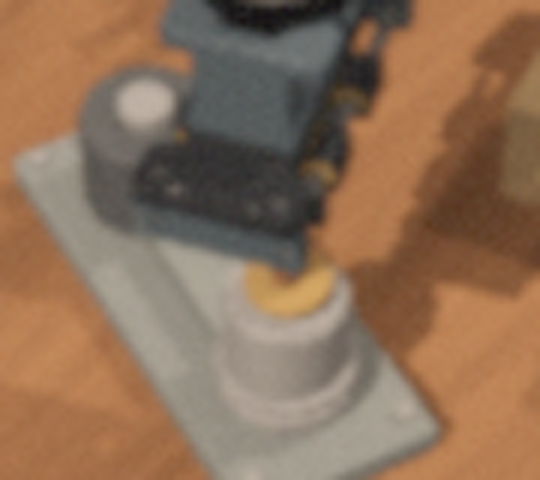

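Call:
step_arm --deltas '[[[0.3,0,0],0],[[0.1,0,0],0],[[0,0,0],0],[[-0.8,0,0],0],[[-1.5,0,0],0],[[-1.5,0,0],0],[[-1.2,0,0],0],[[-0.8,0,0],0]]'

```text
clock: 11.15
tool_pos: [0.5012, -0.0275, 0.1926]
orientation: [[0.007, 0.922, 0.387], [-0.009, 0.387, -0.922], [-1.0, 0.003, 0.011]]
force: [0.2, 0.5, -0.4]
width: 0.0175
```

```bash
python3 -c "
from h import *
s=robot.observe();show(s)
print(totool(s,(.5005,-.028,.132)))
"
```

```text
t 11.15 pos [ 0.5012 -0.0275  0.1926] xax [ 0.0069 -0.0092 -0.9999] yawY 22.78 F [ 0.1519  0.5181 -0.4407] w 0.0175 q6 1.105
[ 6.0581 -0.1021 -0.0439]
```

Call:
step_arm --deltas '[[[0.5,0,0],0],[[1.0,0,0],0],[[1.2,0,0],0],[[1.2,0,0],0],[[1.0,0,0],0],[[0.6,0,0],0],[[0.3,0,0],0],[[0.1,0,0],0]]'

```text
clock: 11.95
tool_pos: [0.5017, -0.028, 0.1306]
orientation: [[0.007, 0.922, 0.387], [-0.009, 0.387, -0.922], [-1.0, 0.003, 0.011]]
force: [-4.0, 0.8, 12.3]
width: 0.0173
```

```bash
python3 -c "
from h import *
s=robot.observe();show(s)
print(totool(s,(.5005,-.028,.132)))
"
```

```text
t 11.95 pos [ 0.5017 -0.028   0.1306] xax [ 0.0073 -0.009  -0.9999] yawY 22.78 F [-3.9756  0.765  12.2966] w 0.0173 q6 1.106
[-0.1383 -0.108  -0.0392]
```

Full depth, with the guard on the hub. Back up, then one extra stroke for safety.

Call:
step_arm --deltas '[[[-0.5,0,0],0],[[-1.2,0,0],0],[[-1.5,0,0],0],[[-1.5,0,0],0],[[-1.2,0,0],0],[[-0.6,0,0],0],[[0,0,0],0],[[0,0,0],0]]'

```text
clock: 12.75
tool_pos: [0.4997, -0.0273, 0.1947]
orientation: [[0.002, 0.922, 0.387], [-0.009, 0.387, -0.922], [-1.0, -0.002, 0.009]]
force: [0.6, 0.4, -0.2]
width: 0.0171
```

```bash
python3 -c "
from h import *
s=robot.observe();show(s)
print(totool(s,(.5005,-.028,.132)))
"
```

```text
t 12.75 pos [ 0.4997 -0.0273  0.1947] xax [ 0.0019 -0.0087 -1.    ] yawY 22.77 F [ 0.6202  0.4284 -0.2473] w 0.0171 q6 1.105
[6.2709 0.0549 0.0369]
```

Call:
step_arm --deltas '[[[0.5,0,0],0],[[1.0,0,0],0],[[1.3,0,0],0],[[1.3,0,0],0],[[1.0,0,0],0],[[0.6,0,0],0],[[0.3,0,0],0],[[0,0,0],0]]'

```text
clock: 13.55
tool_pos: [0.4991, -0.0278, 0.1314]
orientation: [[-0.0, 0.922, 0.387], [-0.008, 0.387, -0.922], [-1.0, -0.003, 0.008]]
force: [-2.4, 0.6, 7.9]
width: 0.0174
```

Call:
step_arm --deltas '[[[-0.5,0,0],0],[[-1.2,0,0],0],[[-1.5,0,0],0],[[-1.5,0,0],0],[[-1.5,0,0],0],[[-1.5,0,0],0],[[-1.0,0,0],0],[[-0.5,0,0],0]]'

```text
clock: 14.35
tool_pos: [0.4978, -0.027, 0.2236]
orientation: [[-0.005, 0.922, 0.387], [-0.008, 0.387, -0.922], [-1.0, -0.008, 0.005]]
force: [-0.4, -0.4, -1.4]
width: 0.0173
```

```bash
python3 -c "
from h import *
s=robot.observe();show(s)
print(totool(s,(.486,-.264,.225)))
"
```

```text
t 14.35 pos [ 0.4978 -0.027   0.2236] xax [-0.0053 -0.0081 -1.    ] yawY 22.76 F [-0.4426 -0.3708 -1.3834] w 0.0173 q6 1.105
[  0.0523 -10.2604  21.3987]
```

Call:
step_arm --deltas '[[[0,-0.8,1.6],0],[[0,-1.5,3.0],0],[[0,-1.7,3.5],0],[[0,-1.7,3.5],0],[[0,-1.7,3.5],0],[[0,-1.4,3.0],0],[[0,-0.8,1.7],0],[[0,-0.3,0.8],0]]'

```text
clock: 15.15
tool_pos: [0.4849, -0.2616, 0.2204]
orientation: [[-0.011, 0.92, 0.391], [-0.004, 0.391, -0.92], [-1.0, -0.012, -0.0]]
force: [0.1, -0.1, -0.9]
width: 0.017
```

Call:
step_arm --deltas '[[[0,0,0],0],[[0,0,0],0],[[0,0,0],0],[[0,0,0],0],[[0,0,0],0],[[0,0,0],0],[[0,0,0],0],[[0,0,0],0]]'

```text
clock: 15.95
tool_pos: [0.4851, -0.2574, 0.2195]
orientation: [[-0.013, 0.919, 0.394], [-0.001, 0.394, -0.919], [-1.0, -0.012, -0.004]]
force: [-1.2, -0.1, -0.7]
width: 0.0174
```

```bash
python3 -c "
from h import *
s,_=look('wrist','w8')
show(s)
X=np.array(s['orientation'])[:,0]
print('tip',np.array(s['tool_pos'])+.0956*X)
print(totool(s,np.array((.4865,-.2635,.1506))-.0956*X))
im=cv2.imread('pics/w8.png')
for z,r in((.07,.013),):
  pts=[proj('wrist',(.4865+r*np.cos(a),-.2635+r*np.sin(a),z),s)*1.5 for a in np.linspace(0,6.3,40)]
  cv2.polylines(im,[np.int32(pts)],True,(0,0,255),1)
cv2.imwrite('pics/w8c.png',cv2.resize(im[180:400,280:500],None,fx=2.7,fy=2.7))
"
```

```text
t 15.95 pos [ 0.4851 -0.2574  0.2195] xax [-0.013  -0.0012 -0.9999] yawY 23.23 F [-1.1568 -0.063  -0.7024] w 0.0174 q6 0.663
t 15.95 pos [ 0.4851 -0.2574  0.2195] xax [-0.013  -0.0012 -0.9999] yawY 23.23 F [-1.1568 -0.063  -0.7024] w 0.0174 q6 0.663
tip [ 0.4838 -0.2575  0.1239]
[-2.6743 -0.0239  0.6477]
```

View pics/w8c.png

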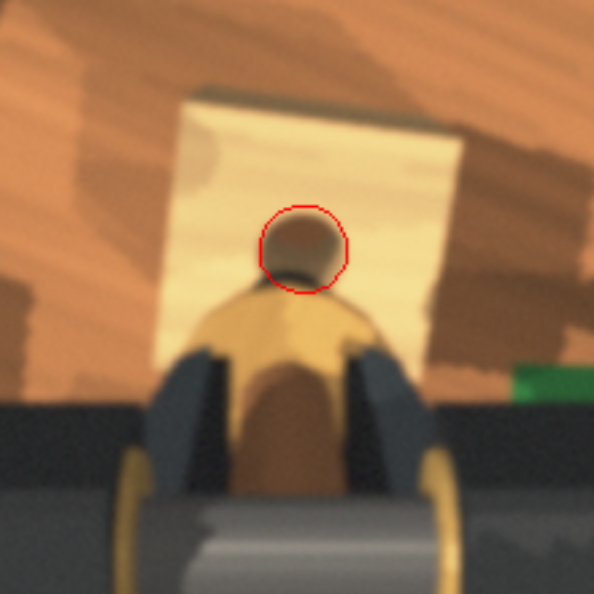

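Call:
step_arm --deltas '[[[0.2,0,0.4],0],[[0.6,0,0.2],0],[[1.0,0,0],0],[[1.0,0,0],0],[[1.0,0,0],0],[[0.5,0,0],0],[[0.2,0,0],0],[[0,0,0],0]]'

```text
clock: 16.8
tool_pos: [0.486, -0.2633, 0.1688]
orientation: [[-0.016, 0.919, 0.394], [0.0, 0.394, -0.919], [-1.0, -0.015, -0.007]]
force: [0.5, -0.3, 0.4]
width: 0.0172
```

```bash
python3 -c "
from h import *
s=robot.observe();show(s)
X=np.array(s['orientation'])[:,0]
print('tip',np.array(s['tool_pos'])+.0956*X)
print(totool(s,np.array((.4865,-.2635,.01))-.0956*X))
"
```

```text
t 16.8 pos [ 0.486  -0.2633  0.1688] xax [-0.0159  0.0004 -0.9999] yawY 23.19 F [ 0.5443 -0.2831  0.3958] w 0.0172 q6 0.657
tip [ 0.4845 -0.2633  0.0732]
[6.3171 0.2652 0.141 ]
```

Call:
step_arm --deltas '[[[0.4,0.2,0.1],0],[[1.0,0,0],0],[[1.2,0,0],0],[[1.2,0,0],0],[[1.0,0,0],0],[[0.7,0,0],0],[[0.4,0,0],0],[[0,0,0],0]]'

```text
clock: 17.6
tool_pos: [0.488, -0.2636, 0.1057]
orientation: [[-0.015, 0.919, 0.394], [-0.0, 0.394, -0.919], [-1.0, -0.014, -0.006]]
force: [-1.3, -0.1, 4.9]
width: 0.0175
```

```bash
python3 -c "
from h import *
s,_=look('wrist','w9')
X=np.array(s['orientation'])[:,0]
print('tip',np.array(s['tool_pos'])+.0956*X)
"
```

```text
t 17.6 pos [ 0.488  -0.2636  0.1057] xax [-0.0148 -0.0003 -0.9999] yawY 23.2 F [-1.341  -0.1264  4.8929] w 0.0175 q6 0.659
tip [ 0.4865 -0.2636  0.0101]
```

View pics/w9.png

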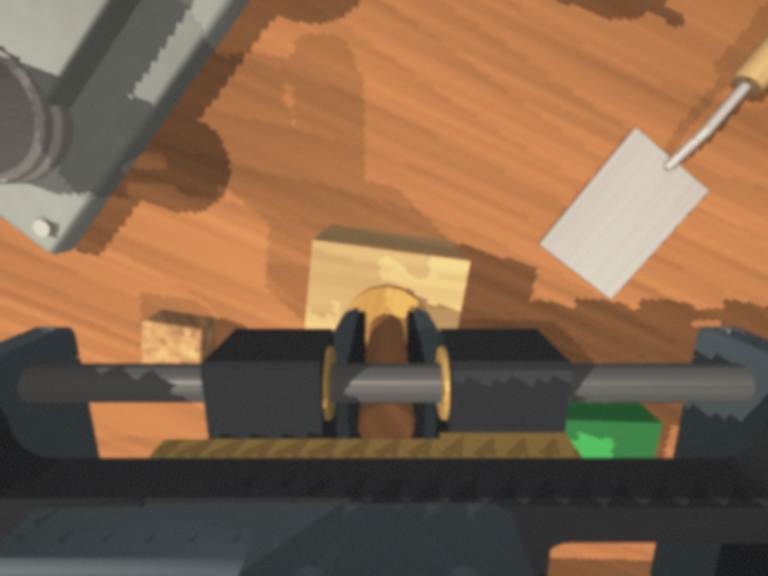

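The guard is on the stand's top with a small contact force. Release and retreat upwards.

Call:
step_arm --deltas '[[[0,0,0],0],[[0,0,0],0],[[0,0,0],0],[[0,0,0],0],[[0,0,0],0],[[0,0,0],0],[[0,0,0],0],[[0,0,0],0]]' --hand 1

```text
clock: 18.45
tool_pos: [0.4887, -0.2641, 0.106]
orientation: [[-0.013, 0.919, 0.394], [-0.002, 0.394, -0.919], [-1.0, -0.012, -0.003]]
force: [0.8, 0.1, -0.4]
width: 0.0787
```

Call:
step_arm --deltas '[[[0,0,0],0],[[-0.5,0,0],0],[[-1.5,0,0],0],[[-2.5,0,0],0],[[-2.5,0,0],0],[[-2.5,0,0],0],[[-2,0,0],0],[[-1.5,0,0],0]]'

```text
clock: 19.25
tool_pos: [0.489, -0.2631, 0.2402]
orientation: [[-0.017, 0.919, 0.394], [0.001, 0.394, -0.919], [-1.0, -0.016, -0.008]]
force: [0.0, 0.3, 0.3]
width: 0.0911
```

```bash
python3 -c "
from h import *
s,_=look('wrist','w10')
look('scene','c10')
print(totool(s,(.483,.288,.25)))
"
```

```text
t 19.25 pos [ 0.489  -0.2631  0.2402] xax [-0.0174  0.0011 -0.9998] yawY 23.2 F [0.0078 0.2863 0.3315] w 0.0911 q6 0.658
t 19.3 pos [ 0.4903 -0.2638  0.2428] xax [-0.0129 -0.0014 -0.9999] yawY 23.21 F [ 1.9017 -0.1437  2.5746] w 0.0912 q6 0.658
[ -0.9078  21.1421 -50.9026]
```

View pics/w10.png

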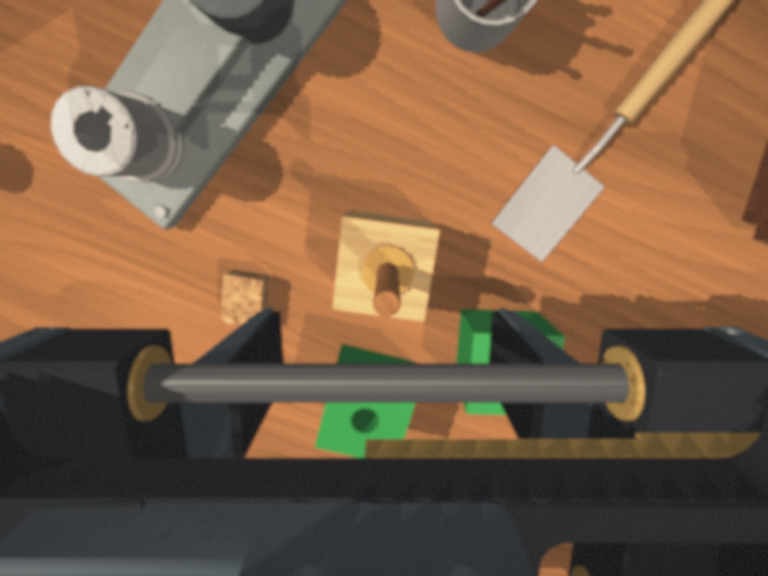

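View pics/c10.png

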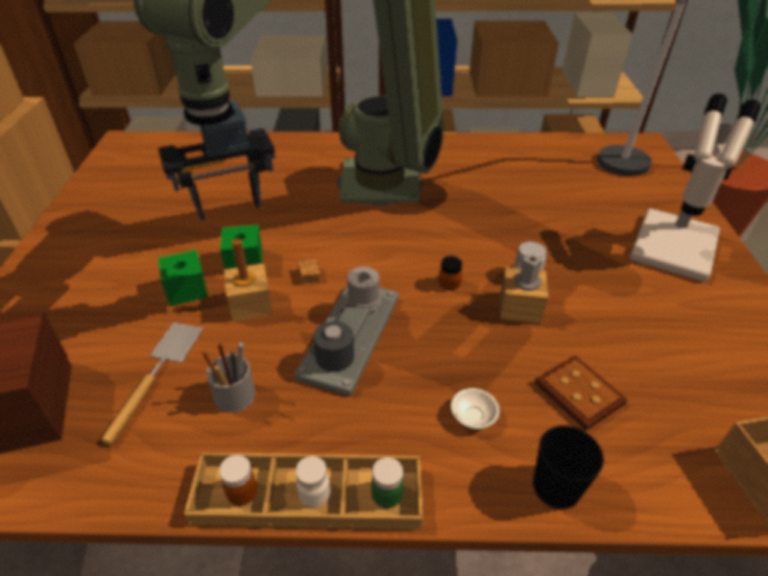

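The brush stands in its own stand again. Next, the shaft.

Call:
step_arm --deltas '[[[-0.2,0.5,-1.5],0],[[0,1.0,-3.0],0],[[0,1.3,-4.0],0],[[0,1.3,-4.0],0],[[0,1.3,-4.0],0],[[0,1.3,-4.0],0],[[0,1.3,-4.0],0],[[0,1.3,-4.0],0]]'

```text
clock: 20.15
tool_pos: [0.4558, 0.048, 0.236]
orientation: [[-0.029, 0.922, 0.385], [0.005, 0.386, -0.923], [-1.0, -0.025, -0.015]]
force: [0.3, 0.3, -0.3]
width: 0.0915
```

```bash
python3 -c "
from h import *
s=robot.observe();show(s)
print(totool(s,(.45,.26,.24)))
"
```

```text
t 20.15 pos [0.4558 0.048  0.236 ] xax [-0.0286  0.0048 -0.9996] yawY 22.69 F [ 0.3178  0.321  -0.3411] w 0.0915 q6 1.247
[ -0.2793   7.6316 -19.7906]
```

Call:
step_arm --deltas '[[[0,1.3,-3.5],0],[[0,1.3,-3.5],0],[[0,1.3,-3.5],0],[[0,1.3,-3.5],0],[[0,1.2,-2.5],0],[[0,0.8,-1.5],0],[[0,0.4,-0.8],0],[[0,0,0],0]]'

```text
clock: 20.95
tool_pos: [0.438, 0.2668, 0.2288]
orientation: [[-0.047, 0.917, 0.395], [0.001, 0.396, -0.918], [-0.999, -0.043, -0.02]]
force: [-0.3, -0.3, 0.8]
width: 0.0914
```

```bash
python3 -c "
from h import *
s,_=look('wrist','w11',['arbor_grip','arbor'])
print(totool(s,(.483,.288,.24)))
"
```

```text
t 20.95 pos [0.438  0.2668 0.2288] xax [-0.0473  0.0013 -0.9989] yawY 23.34 F [-0.3061 -0.2929  0.7938] w 0.0914 q6 1.665
wrist arbor_grip [([251.8, 130.9], 0.69)]
wrist arbor [([255.1, 125.2], 0.79)]
[-1.3248  4.9188 -0.1873]
```

View pics/w11.png

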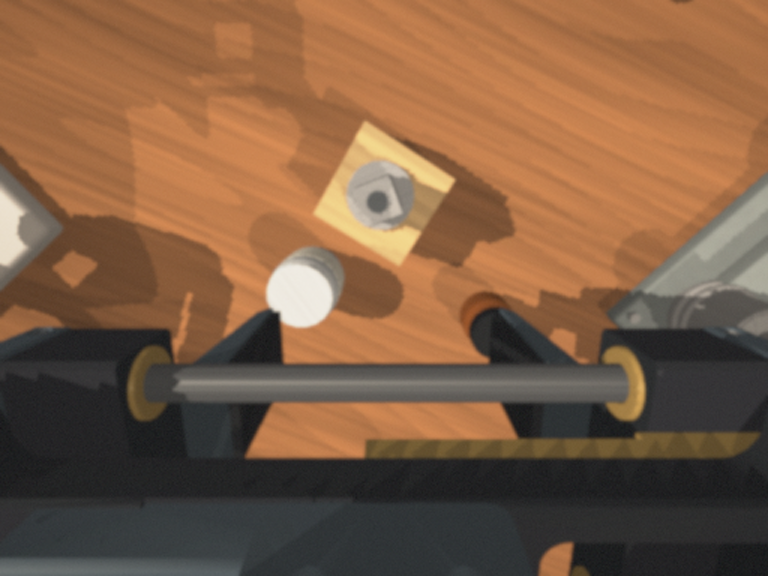

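```bash
python3 - <<'E'
from h import *
s=robot.observe();show(s);q=np.array(s['q']);print(q,q[1]+q[2]+q[4]-np.pi)
# wrist measurements
f=lambda p,z:atz('wrist',(p[0]/1.5,p[1]/1.5),z,s)
print('grip top',f((380,197),.128),'flange',f((380,195),.078),'tin',f((300,294),.07),'jar',f((490,325),.06))
im=cv2.imread('pics/w11.png')
cv2.imwrite('pics/w11c.png',cv2.resize(im[110:280,290:460],None,fx=4,fy=4,interpolation=2))
E
```

```text
t 21.1 pos [0.4386 0.2652 0.2295] xax [-0.0463  0.0013 -0.9989] yawY 23.21 F [-0.8739  0.4972  0.6004] w 0.091 q6 1.665
[0.5059 0.2323 1.6492 0.0245 1.3001 1.6649] 0.03991236891276717
grip top [0.4891 0.2914 0.128 ] flange [0.4864 0.292  0.078 ] tin [0.3851 0.3218 0.07  ] jar [0.421  0.1608 0.06  ]
```

View pics/w11c.png

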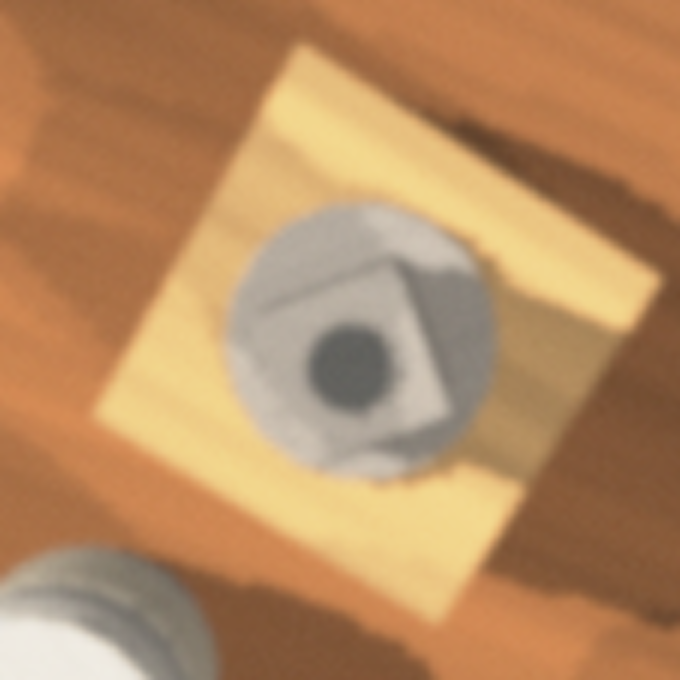

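Call:
step_arm --deltas '[[[0,0,0],-0.1],[[0,0,0],-0.1],[[0,0,0],-0.1],[[0,0,0],-0.09],[[0,1.2,0.4],0],[[0,1.3,0.4],0],[[0,1.3,0.4],0],[[0,1.2,0.4],0]]'

```text
clock: 21.9
tool_pos: [0.4888, 0.2838, 0.2285]
orientation: [[-0.044, 0.701, 0.712], [0.001, 0.712, -0.702], [-0.999, -0.03, -0.032]]
force: [-0.1, -0.1, -1.0]
width: 0.0912
```

```bash
cat >> h.py <<'E'
def tilt(s):
    q=s['q'];print('tilt rad %.4f q4 %.4f'%(q[1]+q[2]+q[4]-np.pi,q[3]),'q1 %.3f'%q[0])
E
python3 -c "
from h import *
s=robot.observe();show(s);tilt(s)
print(totool(s,(.486,.290,.084)))
"
```

```text
t 21.9 pos [0.4888 0.2838 0.2285] xax [-0.0441  0.0008 -0.999 ] yawY 45.46 F [-0.0745 -0.0838 -0.978 ] w 0.0912 q6 1.265
tilt rad 0.0385 q4 0.0222 q1 0.493
[14.4523  0.6866 -0.1761]
```

Call:
step_arm --deltas '[[[4,0,0],0],[[0,0,0],0],[[0,0,0],0],[[0,0,0],0],[[-4,0,0],0],[[-4,0,0],0],[[0,0,0],0],[[0,0,0],0]]'

```text
clock: 22.7
tool_pos: [0.4982, 0.2857, 0.2768]
orientation: [[-0.033, 0.708, 0.706], [0.006, 0.706, -0.708], [-0.999, -0.019, -0.028]]
force: [-0.1, 0.2, 0.2]
width: 0.0913
```

```bash
python3 -c "
from h import *
s=robot.observe();show(s);tilt(s)
robot.camera('side')
s=robot.observe();show(s);tilt(s)
"
```

```text
t 22.7 pos [0.4982 0.2857 0.2768] xax [-0.033   0.0064 -0.9994] yawY 44.95 F [-0.1156  0.2263  0.1807] w 0.0913 q6 1.272
tilt rad 0.0261 q4 0.0214 q1 0.488
t 22.75 pos [0.4985 0.2859 0.2773] xax [-0.0318  0.0071 -0.9995] yawY 44.95 F [-0.8123 -0.1848  1.1133] w 0.0911 q6 1.272
tilt rad 0.0248 q4 0.0214 q1 0.488
```

Call:
step_arm --deltas '[[[-4,0,0],0],[[0,0,0],0],[[0,0,0],0],[[1.5,0,0],0],[[1.5,0,0],0],[[1.5,0,0],0],[[1.5,0,0],0],[[1.5,0,0],0]]'

```text
clock: 23.55
tool_pos: [0.495, 0.285, 0.237]
orientation: [[-0.036, 0.708, 0.705], [0.005, 0.706, -0.708], [-0.999, -0.022, -0.029]]
force: [-0.7, 0.7, 0.4]
width: 0.0912
```

```bash
python3 -c "
from h import *
s=robot.observe();show(s);tilt(s)
robot.camera('side')
s=robot.observe();show(s);tilt(s)
"
```

```text
t 23.55 pos [0.495 0.285 0.237] xax [-0.0364  0.0047 -0.9993] yawY 44.9 F [-0.6597  0.6767  0.3799] w 0.0912 q6 1.272
tilt rad 0.0299 q4 0.0218 q1 0.490
t 23.6 pos [0.4935 0.2842 0.234 ] xax [-0.0417  0.0018 -0.9991] yawY 44.91 F [-1.5855 -1.2718 -1.6299] w 0.0913 q6 1.272
tilt rad 0.0360 q4 0.0218 q1 0.490
```

```bash
python3 -c "
from h import *
for i in range(3):
  robot.camera('side')
  s=robot.observe();show(s);tilt(s);print(np.array(s['q']),np.array(s['joint_velocities']))
"
```

```text
t 23.65 pos [0.4938 0.2843 0.2354] xax [-0.041   0.0021 -0.9992] yawY 44.91 F [-0.8159 -0.2305  0.3649] w 0.091 q6 1.272
tilt rad 0.0352 q4 0.0217 q1 0.490
[0.4898 0.3177 1.5136 0.0217 1.3456 1.272 ] [ 0.0002 -0.0194 -0.0616 -0.0011  0.027  -0.0011]
t 23.7 pos [0.4947 0.2848 0.2371] xax [-0.0382  0.0037 -0.9993] yawY 44.91 F [-0.9469 -0.1596  0.6131] w 0.0911 q6 1.272
tilt rad 0.0320 q4 0.0218 q1 0.490
[0.4898 0.3167 1.5107 0.0218 1.3463 1.272 ] [ 0.0015 -0.0181 -0.0496 -0.0002  0.005   0.0013]
t 23.75 pos [0.4954 0.2852 0.2383] xax [-0.0359  0.0049 -0.9993] yawY 44.9 F [ 0.4874 -0.2391  1.4967] w 0.0914 q6 1.272
tilt rad 0.0294 q4 0.0218 q1 0.490
[0.4897 0.3159 1.5087 0.0218 1.3464 1.272 ] [-0.0014 -0.012  -0.0298 -0.0002 -0.0001 -0.0012]
```

Call:
step_arm --deltas '[[[-3,0,0],0],[[-3,0,0],0],[[0,0,0],0],[[0,0,0],0],[[0,0,0],0],[[0,0,0],0],[[0,0,0],0],[[5,0,0],0]]'

```text
clock: 24.55
tool_pos: [0.4997, 0.2872, 0.2572]
orientation: [[-0.022, 0.709, 0.705], [0.013, 0.706, -0.708], [-1.0, -0.006, -0.024]]
force: [1.4, 0.2, 0.7]
width: 0.0913
```

```bash
python3 -c "
from h import *
s=robot.observe();show(s);tilt(s)
for i in range(5):
  robot.camera('side')
  s=robot.observe();tilt(s)
show(s)
"
```

```text
t 24.55 pos [0.4997 0.2872 0.2572] xax [-0.0216  0.0126 -0.9997] yawY 44.89 F [1.4328 0.1847 0.7204] w 0.0913 q6 1.272
tilt rad 0.0131 q4 0.0217 q1 0.489
tilt rad 0.0432 q4 0.0216 q1 0.489
tilt rad 0.0459 q4 0.0215 q1 0.489
tilt rad 0.0375 q4 0.0216 q1 0.489
tilt rad 0.0301 q4 0.0216 q1 0.489
tilt rad 0.0255 q4 0.0217 q1 0.489
t 24.8 pos [0.4971 0.2858 0.2536] xax [-0.0325  0.0068 -0.9994] yawY 44.9 F [0.4267 0.4986 0.4647] w 0.0912 q6 1.272
```

Call:
step_arm --deltas '[[[0,0,0],0],[[0,0,0],0],[[0,0,0],0],[[0,0,0],0],[[0,0,0],0],[[0,0,0],0],[[0,0,0],0],[[-5,0,0],0]]'

```text
clock: 25.6
tool_pos: [0.4983, 0.2852, 0.3043]
orientation: [[-0.036, 0.708, 0.705], [0.005, 0.706, -0.708], [-0.999, -0.022, -0.029]]
force: [0.4, 0.6, 0.4]
width: 0.0917
```

```bash
python3 -c "
from h import *
s=robot.observe();show(s);tilt(s)
for i in range(2):
  robot.camera('side')
  s=robot.observe();tilt(s)
"
```

```text
t 25.6 pos [0.4983 0.2852 0.3043] xax [-0.0355  0.0051 -0.9994] yawY 44.9 F [0.4116 0.5956 0.4329] w 0.0917 q6 1.273
tilt rad 0.0290 q4 0.0212 q1 0.487
tilt rad 0.0032 q4 0.0214 q1 0.487
tilt rad -0.0013 q4 0.0214 q1 0.487
```

Call:
step_arm --deltas '[[[0,0,0],0],[[0,0,0],0],[[1,0,0],0],[[2.5,0,0],0],[[2.5,0,0],0],[[2.5,0,0],0],[[1,0,0],0],[[0.5,0,0],0]]'

```text
clock: 26.5
tool_pos: [0.5019, 0.2897, 0.2086]
orientation: [[-0.013, 0.709, 0.706], [0.017, 0.706, -0.708], [-1.0, 0.003, -0.022]]
force: [-0.6, 0.5, 0.7]
width: 0.0913
```

```bash
python3 -c "
from h import *
s=robot.observe();show(s);tilt(s)
s,_=look('wrist','w12');tilt(s)
print(totool(s,(.486,.290,.084)))
"
```

```text
t 26.5 pos [0.5019 0.2897 0.2086] xax [-0.0134  0.017  -0.9998] yawY 44.88 F [-0.6257  0.5167  0.6675] w 0.0913 q6 1.272
tilt rad 0.0039 q4 0.0224 q1 0.491
t 26.5 pos [0.5019 0.2897 0.2086] xax [-0.0134  0.017  -0.9998] yawY 44.88 F [-0.6257  0.5167  0.6675] w 0.0913 q6 1.272
tilt rad 0.0039 q4 0.0224 q1 0.491
[12.4817 -1.1363 -0.8814]
```

View pics/w12.png

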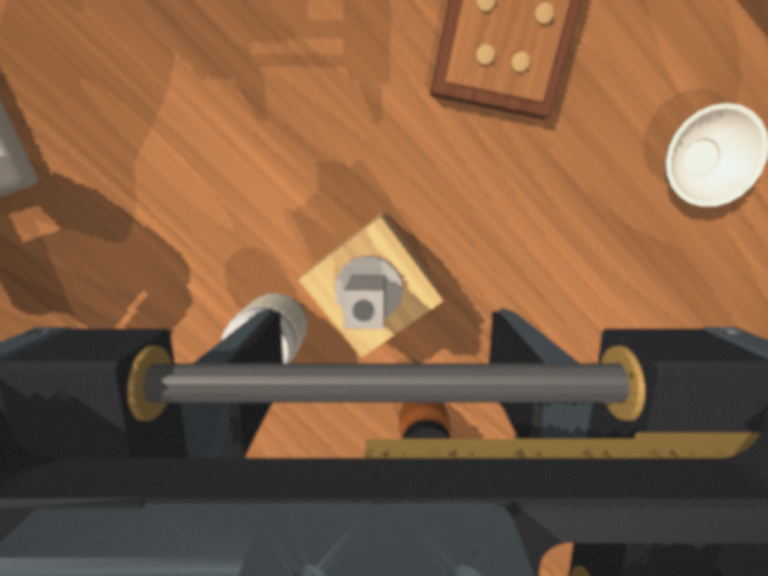

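```bash
python3 - <<'E'
from h import *
s=robot.observe()
f=lambda p,z:atz('wrist',(p[0]/1.5,p[1]/1.5),z,s)
print('hole',f((363,309),.128),'flange',f((369,289),.078))
im=cv2.imread('pics/w12.png')
cv2.imwrite('pics/w12c.png',cv2.resize(im[230:350,310:430],None,fx=5,fy=5,interpolation=2))
E
```

```text
hole [0.4852 0.294  0.128 ] flange [0.4859 0.2937 0.078 ]
```

View pics/w12c.png

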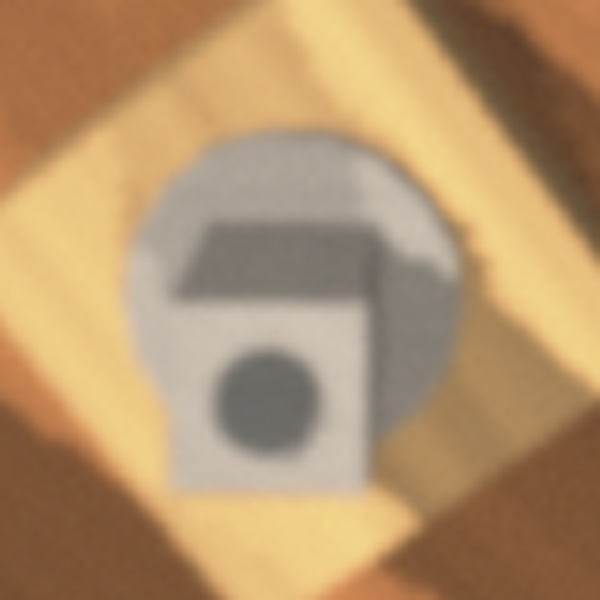

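Call:
step_arm --deltas '[[[0,-0.5,-0.6],0],[[0,-0.4,-0.6],0],[[1,0,0],0],[[2,0,0],0],[[2,0,0],0],[[1,0,0],0],[[0.5,0,0],0],[[0.3,0,0],0]]'

```text
clock: 27.35
tool_pos: [0.487, 0.2953, 0.1426]
orientation: [[-0.004, 0.708, 0.707], [0.023, 0.706, -0.707], [-1.0, 0.013, -0.018]]
force: [0.4, -0.2, 0.5]
width: 0.0911
```

```bash
python3 -c "
from h import *
s,_=look('wrist','w13');tilt(s)
print(totool(s,(.4855,.294,.086)))
"
```

```text
t 27.35 pos [0.487  0.2953 0.1426] xax [-0.0036  0.0225 -0.9997] yawY 44.95 F [ 0.3627 -0.2183  0.4931] w 0.0911 q6 1.287
tilt rad -0.0078 q4 0.0243 q1 0.512
[ 5.6559 -0.2735  0.0884]
```

View pics/w13.png

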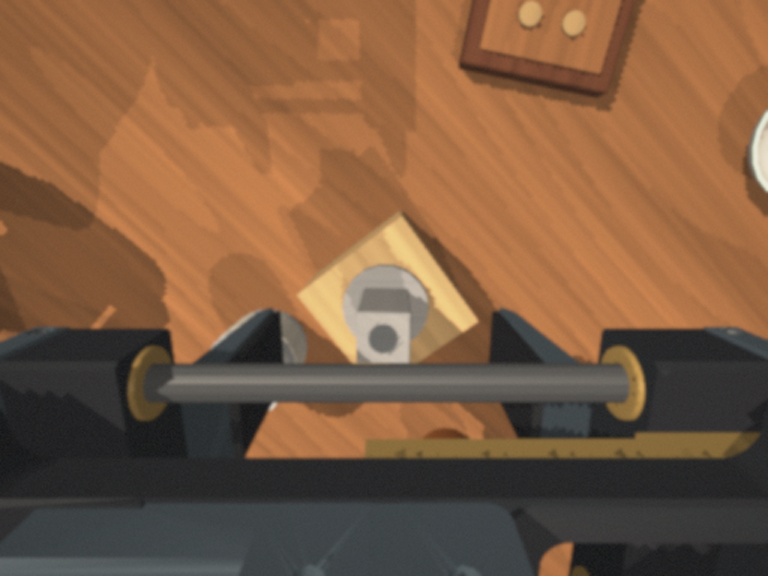

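Call:
step_arm --deltas '[[[0.6,-0.2,0],0],[[1.2,-0.1,0],0],[[1.5,0,0],0],[[1.2,0,0],0],[[0.6,0,0],0],[[0.3,0,0],0],[[0,0,0],0],[[0,0,0],0]]'

```text
clock: 28.2
tool_pos: [0.4859, 0.2948, 0.086]
orientation: [[-0.0, 0.708, 0.706], [0.024, 0.706, -0.708], [-1.0, 0.017, -0.017]]
force: [-0.1, 0.5, 0.5]
width: 0.0909
```

```bash
python3 -c "
from h import *
s=robot.observe();show(s);tilt(s)
print(totool(s,(.4855,.294,.086)))
"
```

```text
t 28.2 pos [0.4859 0.2948 0.086 ] xax [-0.0002  0.0243 -0.9997] yawY 44.93 F [-0.1163  0.5482  0.4982] w 0.0909 q6 1.284
tilt rad -0.0116 q4 0.0263 q1 0.513
[ 0.0023 -0.0811  0.0309]
```

Call:
step_arm --deltas '[[[0,0,0],0],[[0,0,0],0],[[0,0,0],0],[[0,0,0],0],[[0,0,0],0],[[0,0,0],0],[[0,0,0],0],[[0,0,0],0]]' --hand -1 --grip_force 50

```text
clock: 29.0
tool_pos: [0.4869, 0.2954, 0.0878]
orientation: [[0.003, 0.708, 0.706], [0.026, 0.706, -0.708], [-1.0, 0.021, -0.017]]
force: [-0.6, 0.7, 1.9]
width: 0.0302
```

Call:
step_arm --deltas '[[[0,0,0],0],[[0,0,0],0],[[0,0,0],0],[[-0.5,0,0],0],[[-1,0,0],0],[[-1.5,0,0],0],[[-2,0,0],0],[[-2,0,0],0]]'

```text
clock: 29.8
tool_pos: [0.4841, 0.2918, 0.1577]
orientation: [[-0.006, 0.708, 0.706], [0.021, 0.706, -0.708], [-1.0, 0.011, -0.019]]
force: [0.1, -0.3, -1.8]
width: 0.0255
```

Call:
step_arm --deltas '[[[-2,0,0],0],[[-1.5,0,0],0],[[-1,0,0],0],[[-0.6,0,0],0],[[-0.3,0,0],0],[[0,0,0],0],[[0,0,0],0],[[0,0,0],0]]'

```text
clock: 30.6
tool_pos: [0.4843, 0.2902, 0.2173]
orientation: [[-0.003, 0.708, 0.706], [0.022, 0.706, -0.708], [-1.0, 0.013, -0.018]]
force: [0.7, -0.6, -1.9]
width: 0.0256
```

```bash
python3 -c "
from h import *
s,_=look('wrist','w14');tilt(s)
s,_=look('side','s14',['arbor','arbor_grip']);tilt(s)
s,_=look('scene','c14',['arbor','arbor_grip']);tilt(s)
a=cv2.imread('pics/s14.png');b=cv2.imread('pics/c14.png')
u=proj('side',s['tool_pos'])*1.5;v=proj('scene',s['tool_pos'])*1.5;print(u,v)
cr=lambda a,u:cv2.resize(a[int(u[1])-60:int(u[1])+60,int(u[0])-65:int(u[0])+65],None,fx=3,fy=3,interpolation=2)
cv2.imwrite('pics/sc14.png',np.hstack([cr(a,u),cr(b,v)]))
"
```

```text
t 30.6 pos [0.4843 0.2902 0.2173] xax [-0.0031  0.0218 -0.9998] yawY 44.92 F [ 0.739  -0.5888 -1.8844] w 0.0256 q6 1.287
tilt rad -0.0078 q4 0.0217 q1 0.507
t 30.65 pos [0.4843 0.2901 0.2172] xax [-0.0033  0.0217 -0.9998] yawY 44.92 F [-0.4191 -0.2147 -1.6824] w 0.0259 q6 1.287
side arbor [([189.5, 262.7], 0.48), ([125.2, 256.6], 0.25)]
side arbor_grip [([182.7, 243.6], 0.41)]
tilt rad -0.0076 q4 0.0217 q1 0.507
t 30.8 pos [0.4845 0.2902 0.2176] xax [-0.0025  0.0221 -0.9998] yawY 44.92 F [-0.6262  0.3563 -2.1734] w 0.0262 q6 1.287
scene arbor [([350.6, 168.3], 0.57), ([165.0, 203.3], 0.45)]
scene arbor_grip [([357.7, 139.5], 0.76)]
tilt rad -0.0084 q4 0.0217 q1 0.507
[272.9606 369.2161] [539.5923 219.8048]
```

View pics/sc14.png

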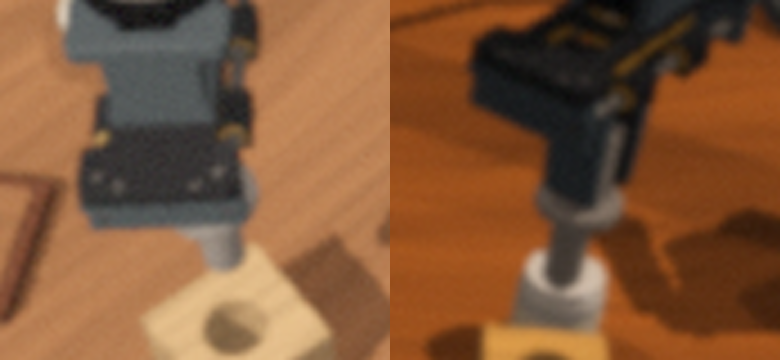

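View pics/w14.png

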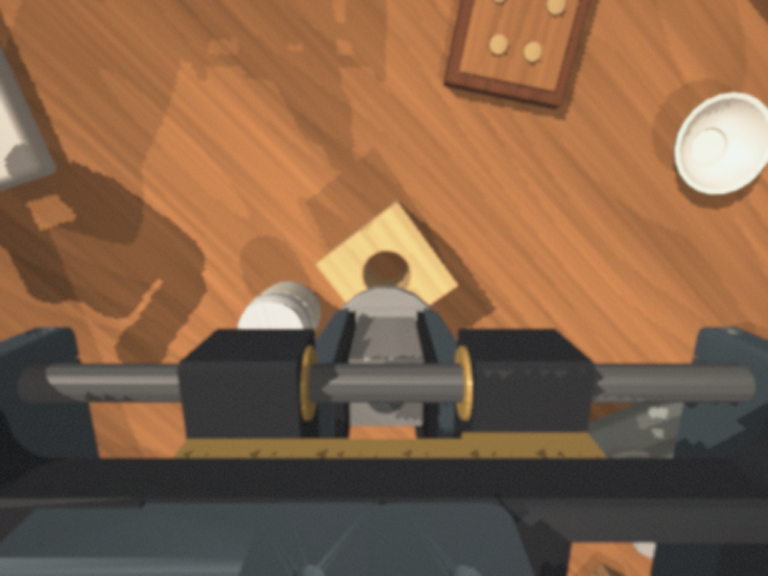

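```bash
python3 -c "
from h import *
s=robot.observe();show(s)
ims=[]
X=np.array(s['orientation'])[:,0];P=np.array(s['tool_pos'])
for c in('scene','side'):
  im=robot.camera(c)[:,:,::-1]
  foot=P+.074*X; m=P+.035*X
  u=proj(c,m);print(c,u,proj(c,foot))
  o=im[int(u[1])-16:int(u[1])+24,int(u[0])-20:int(u[0])+20]
  o=cv2.resize(o,(390,390),interpolation=cv2.INTER_CUBIC).astype(float)
  o=np.clip((o-o.mean())*1.5+120,0,255)
  ims.append(o)
cv2.imwrite('pics/z14.png',np.hstack(ims))
"
```

```text
t 30.95 pos [0.4847 0.2903 0.2179] xax [-0.002   0.0224 -0.9997] yawY 44.92 F [-0.5447 -0.8808 -1.4408] w 0.0258 q6 1.287
scene [357.6177 156.8785] [355.3181 167.9367]
side [183.7426 254.211 ] [185.7011 262.8766][ WARN:0@2.094] global loadsave.cpp:1063 imwrite_ Unsupported depth image for selected encoder is fallbacked to CV_8U.
```

View pics/z14.png

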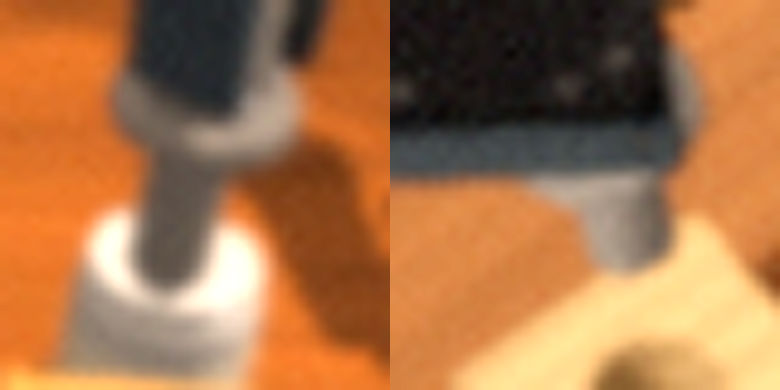

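```bash
cat > ov.py <<'E'
from h import *
def overlay(name,d=.074,half=20,ks=(0,90,180,270)):
    s=robot.observe();show(s)
    R=np.array(s['orientation']);P=np.array(s['tool_pos']);X,Y,Z=R.T
    foot=P+d*X
    rows=[]
    for c in('scene','side'):
      im=robot.camera(c)[:,:,::-1]
      u=proj(c,P+.035*X).astype(int)
      h=half
      base=cv2.resize(im[u[1]-h:u[1]+h,u[0]-h:u[0]+h].copy(),(195,195),interpolation=cv2.INTER_CUBIC)
      k=195/(2*h);row=[base]
      for a in ks:
        o=base.copy()
        t=lambda p:((proj(c,p)-(u-h)+.5)*k).astype(int)
        for z,r in((0.006,.012),(.060,.026),(.068,.026)):
          pts=[t(foot-z*X+r*(np.cos(b)*Y+np.sin(b)*Z)) for b in np.linspace(0,6.3,40)]
          cv2.polylines(o,[np.array(pts)],True,(0,0,255),1)
        D=np.cos(np.radians(a))*Y+np.sin(np.radians(a))*Z;E=np.cross(X,D)
        for sg in(-1,1):
          pts=[t(foot-z*X+r*D+sg*.0035*E) for z,r in((.026,.012),(.026,.017),(.056,.017),(.056,.012))]
          cv2.polylines(o,[np.array(pts)],False,(0,255,0),1)
        row.append(o)
      rows.append(np.hstack(row))
    cv2.imwrite(f'pics/{name}.png',cv2.resize(np.vstack(rows),None,fx=.8,fy=.8) if 0 else np.vstack(rows)[:,:])
E
python3 -c "
from ov import *
overlay('ov14',ks=(0,90,180,270))
im=cv2.imread('pics/ov14.png');print(im.shape)
cv2.imwrite('pics/ov14.png',cv2.resize(im,(800,320)))
"
```

```text
t 31.05 pos [0.4847 0.2903 0.2181] xax [-0.0018  0.0225 -0.9997] yawY 44.93 F [ 0.4249  0.6623 -2.4262] w 0.0258 q6 1.287
(390, 975, 3)
```

View pics/ov14.png

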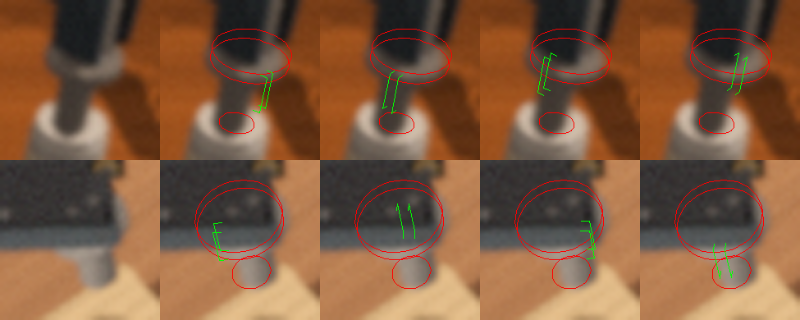

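```bash
python3 -c "
from h import *
ims=[]
for c,u in(('scene',(356,158)),('side',(184,254))):
  im=np.mean([robot.camera(c)[:,:,::-1].astype(float) for _ in range(2)],0)
  o=im[u[1]-14:u[1]+16,u[0]-15:u[0]+15]
  g=o.mean(2); g=(g-g.min())/(g.max()-g.min())*255
  if c=='scene': print(np.round(o[8:28,5:25].mean(2)).astype(int))
  o=np.clip((o-40)*1.9,0,255)
  ims.append(cv2.resize(o,(390,390),interpolation=cv2.INTER_CUBIC))
cv2.imwrite('pics/z15.png',np.clip(np.hstack(ims),0,255).astype(np.uint8))
"
```

```text
[[ 83  81  75  70  69  69  68  68  64  64  67  68  69  70  77  90 105 112
  113 111]
 [ 82  80  78  72  68  66  68  70  70  74  82  92  96  97  99 105 109 111
  110 105]
 [ 83  84  81  78  71  66  64  65  66  73  85  96 106 105 103 103 102 101
   99  93]
 [ 83  84  84  81  78  71  64  61  61  66  70  81  88  91  88  86  86  84
   81  75]
 [ 85  85  84  85  80  75  64  59  58  58  62  64  67  70  69  67  68  67
   64  60]
 [ 86  87  86  86  81  74  64  58  56  56  56  59  60  59  61  60  58  54
   55  49]
 [ 88  88  89  88  85  74  61  56  56  57  56  56  59  63  65  61  54  50
   49  48]
 [ 90  90  89  91  86  74  62  56  56  56  58  58  62  69  74  67  57  52
   51  49]
 [ 92  92  96  98  92  76  62  57  55  56  58  59  67  76  84  78  68  58
   52  51]
 [ 97 106 120 124 108  80  62  56  57  57  56  61  72  86  92  90  81  68
   57  53]
 [111 133 153 153 124  86  64  58  58  58  60  64  82 101 111 108  94  77
   62  55]
 [129 157 174 167 132  87  64  57  56  57  61  69  94 127 141 136 116  95
   75  60]
 [145 171 180 167 127  82  61  57  56  58  62  76 108 148 168 164 146 117
   89  67]
 [153 176 181 162 118  76  59  56  56  59  65  82 118 159 179 181 166 138
  104  76]
 [146 173 179 158 116  74  60  56  57  60  67  88 127 165 184 185 176 152
  114  82]
 [133 163 176 164 124  84  62  56  59  61  74 103 142 172 185 187 180 158
  123  91]
 [115 142 166 168 143 107  76  64  65  73  92 124 160 179 185 186 180 158
  124  96]
 [103 120 142 155 153 131 106  89  90 103 127 154 174 185 184 182 173 150
  120  97]
 [ 99 104 116 130 139 137 128 121 125 140 157 172 178 182 180 173 164 143
  117  98]
 [ 95 100 103 108 114 120 122 126 134 146 155 160 164 168 165 159 154 139
  115 100]]
```

View pics/z15.png

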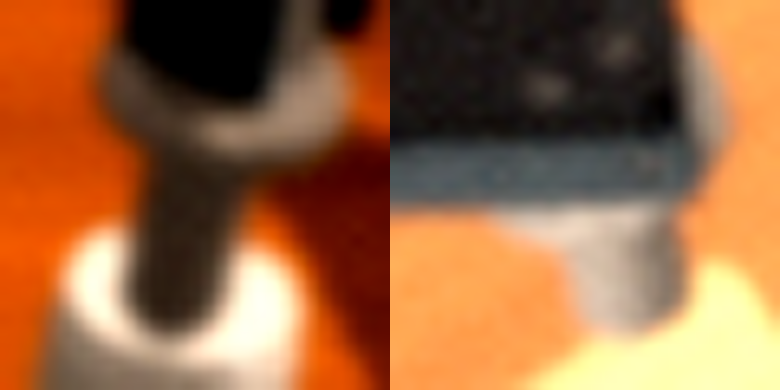

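Call:
step_arm --deltas '[[[0,0,0],0.13],[[0,0,0],0.13],[[0,0,0],0.13],[[0,0,0],0.13],[[0,0,0],0.13],[[0,0,0],0.13],[[0,0,0],0.13],[[0,0,0],0.1]]'

```text
clock: 32.15
tool_pos: [0.4847, 0.2903, 0.2182]
orientation: [[-0.001, 0.965, -0.264], [0.023, -0.264, -0.964], [-1.0, -0.007, -0.021]]
force: [-0.1, -0.8, -2.1]
width: 0.0261
```

```bash
cat > z.py <<'E'
from h import *
def zoom(name,pts):
  s=robot.observe();show(s);tilt(s)
  P=np.array(s['tool_pos'])+.045*np.array(s['orientation'])[:,0]
  ims=[]
  for c in pts:
    u=proj(c,P).astype(int)
    im=robot.camera(c)[:,:,::-1].astype(float)
    o=np.clip((im[u[1]-18:u[1]+18,u[0]-18:u[0]+18]-30)*1.6,0,255)
    ims.append(cv2.resize(o,(396,396),interpolation=cv2.INTER_CUBIC))
  cv2.imwrite(f'pics/{name}.png',np.clip(np.hstack(ims),0,255).astype(np.uint8))
E
python3 -c "
from z import *
zoom('z16',('scene','side'))"
```

```text
t 32.15 pos [0.4847 0.2903 0.2182] xax [-0.0014  0.0227 -0.9997] yawY -15.3 F [-0.1106 -0.7889 -2.1433] w 0.0261 q6 2.338
tilt rad -0.0097 q4 0.0217 q1 0.507
```

View pics/z16.png

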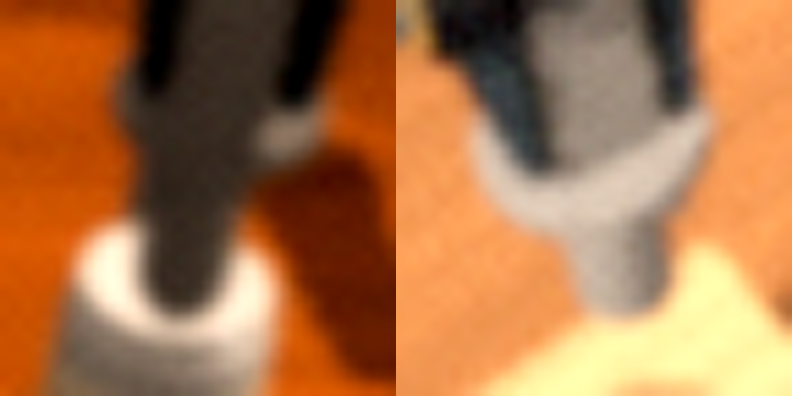

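The step on the left edge of the shaft shows the key along +tool z, so at the hub tool y needs a yaw of about 71°. I'll work out the rows for the combined turn and transit.

```bash
python3 -c "
import numpy as np
th=-15.3
W=np.array([.1,-2.0])
prof=[.5,1,1,1,1,1,1,1, 1,1,1,1,1,.9,.6,.3]
for i,p in enumerate(prof):
  sp=-0.126 if i<12 else 0
  t=np.radians(th)
  Y=np.array([np.cos(t),np.sin(t)]);Z=np.array([np.sin(t),-np.cos(t)])
  w=W*p
  print([[0,round(w@Y,1),round(w@Z,1)],sp],round(th,1))
  th-=np.degrees(sp)
print(sum(prof)*2)
"
```

```text
[[0, np.float64(0.3), np.float64(1.0)], -0.126] -15.3
[[0, np.float64(0.4), np.float64(2.0)], -0.126] -8.1
[[0, np.float64(0.1), np.float64(2.0)], -0.126] -0.9
[[0, np.float64(-0.1), np.float64(2.0)], -0.126] 6.4
[[0, np.float64(-0.4), np.float64(2.0)], -0.126] 13.6
[[0, np.float64(-0.6), np.float64(1.9)], -0.126] 20.8
[[0, np.float64(-0.9), np.float64(1.8)], -0.126] 28.0
[[0, np.float64(-1.1), np.float64(1.7)], -0.126] 35.2
[[0, np.float64(-1.3), np.float64(1.5)], -0.126] 42.5
[[0, np.float64(-1.5), np.float64(1.4)], -0.126] 49.7
[[0, np.float64(-1.6), np.float64(1.2)], -0.126] 56.9
[[0, np.float64(-1.8), np.float64(1.0)], -0.126] 64.1
[[0, np.float64(-1.9), np.float64(0.7)], 0] 71.3
[[0, np.float64(-1.7), np.float64(0.7)], 0] 71.3
[[0, np.float64(-1.1), np.float64(0.4)], 0] 71.3
[[0, np.float64(-0.6), np.float64(0.2)], 0] 71.3
28.6
```

Call:
step_arm --deltas '[[[0,0.3,1.0],-0.126],[[0,0.4,2.0],-0.126],[[0,0.1,2.2],-0.126],[[0,-0.1,2.2],-0.126],[[0,-0.4,2.2],-0.126],[[0,-0.7,2.1],-0.126],[[0,-1.0,2.0],-0.126],[[0,-1.2,1.9],-0.126]]'

```text
clock: 33.05
tool_pos: [0.4983, 0.1241, 0.2145]
orientation: [[0.0, 0.686, 0.727], [0.024, 0.727, -0.686], [-1.0, 0.018, -0.017]]
force: [-0.2, 0.0, -2.8]
width: 0.0259
```

```bash
python3 -c "
from h import *
s=robot.observe();show(s);tilt(s);print(totool(s,(.501,-.029,.2)))
"
```

```text
t 33.05 pos [0.4983 0.1241 0.2145] xax [ 0.0002  0.0245 -0.9997] yawY 46.65 F [-0.1565  0.0332 -2.843 ] w 0.0259 q6 0.954
tilt rad -0.0051 q4 0.0255 q1 0.206
[  1.0709 -10.9697  10.7264]
```

Call:
step_arm --deltas '[[[0,-1.6,1.5],-0.1],[[0,-1.8,1.3],-0.1],[[0,-1.9,1.1],-0.1],[[0,-2.0,0.9],-0.1],[[0,-1.9,0.7],-0.02],[[0,-1.4,0.5],0],[[0,-0.9,0.3],0],[[0,-0.4,0.1],0]]'

```text
clock: 33.85
tool_pos: [0.4983, -0.0204, 0.2119]
orientation: [[0.003, 0.294, 0.956], [0.024, 0.956, -0.294], [-1.0, 0.024, -0.004]]
force: [0.7, 1.1, -2.5]
width: 0.0256
```

```bash
python3 -c "
from h import *
s,_=look('wrist','w17');tilt(s)
X=np.array(s['orientation'])[:,0]
print('foot',np.array(s['tool_pos'])+.077*X)
print(totool(s,np.array((.501,-.029,.2))-.077*X))
im=cv2.imread('pics/w17.png')
pts=[proj('wrist',(.501+.031*np.cos(a),-.029+.031*np.sin(a),.095),s)*1.5 for a in np.linspace(0,6.3,40)]
cv2.polylines(im,[np.int32(pts)],True,(0,0,255),1)
cv2.imwrite('pics/w17.png',im)
from z import *
zoom('z17',('scene','side'))
"
```

```text
t 33.85 pos [ 0.4983 -0.0204  0.2119] xax [ 0.0031  0.024  -0.9997] yawY 72.9 F [ 0.688   1.1472 -2.4758] w 0.0256 q6 0.209
tilt rad -0.0011 q4 0.0259 q1 -0.080
foot [ 0.4985 -0.0185  0.135 ]
[-6.5262 -0.775   0.5166]
t 33.9 pos [ 0.4982 -0.0206  0.2119] xax [ 0.0031  0.0235 -0.9997] yawY 72.9 F [ 0.3009 -0.2671 -1.9453] w 0.0258 q6 0.209
tilt rad -0.0010 q4 0.0254 q1 -0.080
```

View pics/w17.png

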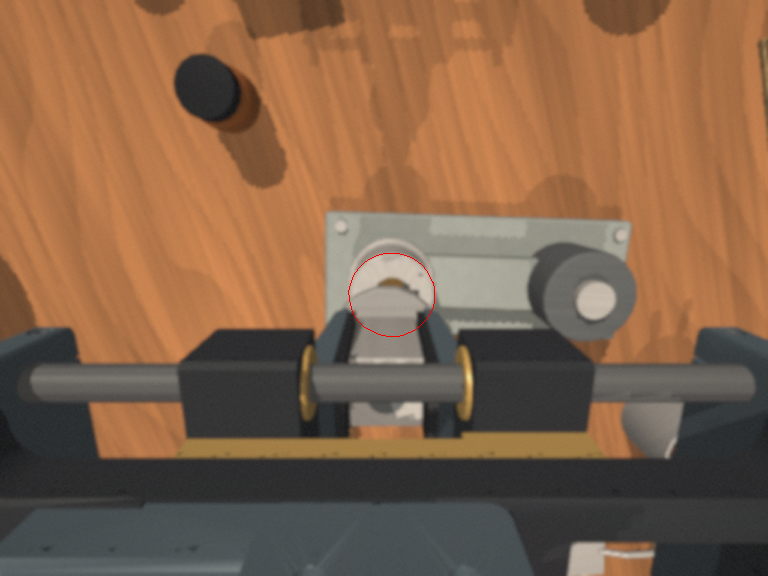

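View pics/z17.png

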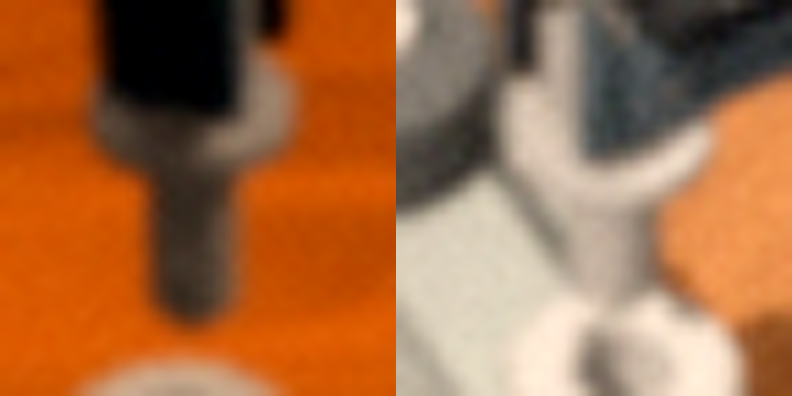

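Call:
step_arm --deltas '[[[0,-0.3,0.2],0.03],[[0.5,-0.4,0.3],0],[[0.8,0,0],0],[[0.8,0,0],0],[[0.5,0,0],0],[[0.2,0,0],0],[[0,0,0],0],[[0,0,0],0]]'

```text
clock: 34.8
tool_pos: [0.5006, -0.0251, 0.1802]
orientation: [[0.001, 0.321, 0.947], [0.026, 0.947, -0.321], [-1.0, 0.024, -0.008]]
force: [1.1, -0.4, -1.9]
width: 0.026
```

```bash
python3 -c "
from h import *
from z import *
s=robot.observe()
X=np.array(s['orientation'])[:,0]
print('foot',np.array(s['tool_pos'])+.077*X)
zoom('z18',('scene','side'))
"
```

```text
foot [ 0.5007 -0.0231  0.1032]
t 34.8 pos [ 0.5006 -0.0251  0.1802] xax [ 0.0007  0.0256 -0.9997] yawY 71.25 F [ 1.1264 -0.4377 -1.9414] w 0.026 q6 0.225
tilt rad 0.0017 q4 0.0282 q1 -0.090
```

View pics/z18.png

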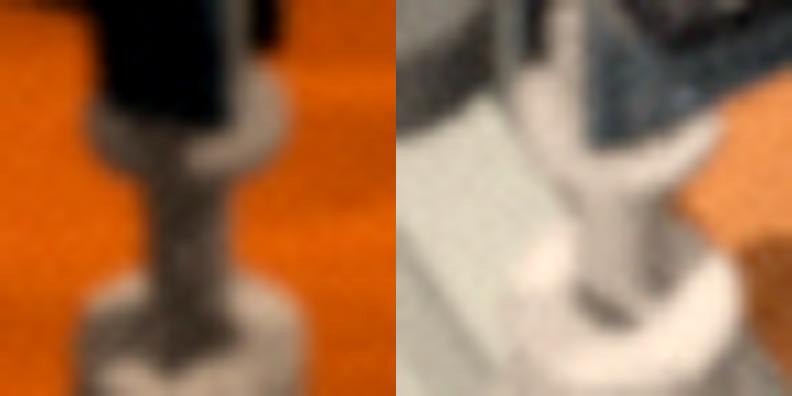

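Call:
step_arm --deltas '[[[0.3,-0.2,0.1],0],[[0.5,0,0],0],[[0.6,0,0],0],[[0.6,0,0],0],[[0.4,0,0],0],[[0.2,0,0],0],[[0,0,0],0],[[0,0,0],0]]'

```text
clock: 35.7
tool_pos: [0.5012, -0.0269, 0.1522]
orientation: [[0.001, 0.321, 0.947], [0.025, 0.947, -0.321], [-1.0, 0.025, -0.007]]
force: [0.3, 0.4, -1.8]
width: 0.0258
```

```bash
python3 -c "
from h import *
s=robot.observe()
X=np.array(s['orientation'])[:,0]
print('foot',np.array(s['tool_pos'])+.077*X);show(s);tilt(s);print(s['ft_torque'])
"
```

```text
foot [ 0.5013 -0.025   0.0752]
t 35.7 pos [ 0.5012 -0.0269  0.1522] xax [ 0.0015  0.0255 -0.9997] yawY 71.24 F [ 0.3003  0.3578 -1.7815] w 0.0258 q6 0.219
tilt rad 0.0011 q4 0.0292 q1 -0.094
[-0.0611 -0.0597  0.0375]
```

Call:
step_arm --deltas '[[[0.3,0,0],0],[[0.4,0,0],0],[[0.4,0,0],0],[[0.3,0,0],0],[[0.2,0,0],0],[[0,0,0],0],[[0,0,0],0],[[0,0,0],0]]'

```text
clock: 36.5
tool_pos: [0.5016, -0.0265, 0.1351]
orientation: [[0.002, 0.321, 0.947], [0.025, 0.947, -0.321], [-1.0, 0.025, -0.006]]
force: [0.6, 0.5, -2.8]
width: 0.0259
```

```bash
python3 -c "
from h import *
s=robot.observe()
X=np.array(s['orientation'])[:,0]
print('foot',np.array(s['tool_pos'])+.077*X);show(s);tilt(s);print(s['ft_torque'])
"
```

```text
foot [ 0.5018 -0.0245  0.0581]
t 36.5 pos [ 0.5016 -0.0265  0.1351] xax [ 0.0024  0.0253 -0.9997] yawY 71.25 F [ 0.6431  0.5284 -2.8275] w 0.0259 q6 0.219
tilt rad 0.0001 q4 0.0299 q1 -0.093
[-0.0213 -0.0399  0.0001]
```

Call:
step_arm --deltas '[[[0.3,0,0],0],[[0.4,0,0],0],[[0.4,0,0],0],[[0.3,0,0],0],[[0.2,0,0],0],[[0.2,0,0],0],[[0.1,0,0],0],[[0.1,0,0],0]]'

```text
clock: 37.3
tool_pos: [0.5023, -0.0262, 0.1162]
orientation: [[0.005, 0.321, 0.947], [0.025, 0.947, -0.321], [-1.0, 0.025, -0.003]]
force: [-2.1, -1.2, 5.7]
width: 0.0258
```

```bash
python3 -c "
from h import *
s=robot.observe()
X=np.array(s['orientation'])[:,0]
print('foot',np.array(s['tool_pos'])+.077*X);show(s);tilt(s);print(s['ft_torque'])
"
```

```text
foot [ 0.5027 -0.0243  0.0393]
t 37.3 pos [ 0.5023 -0.0262  0.1162] xax [ 0.005   0.0247 -0.9997] yawY 71.26 F [-2.0637 -1.2121  5.6875] w 0.0258 q6 0.218
tilt rad -0.0025 q4 0.0303 q1 -0.092
[-0.134   0.4245  0.0167]
```

Call:
step_arm --deltas '[[[0.2,0,-0.1],0],[[0.3,0,0],0],[[0.3,0,0],0],[[0.3,0,0],0],[[0.3,0,0],0],[[0.3,0,0],0],[[0.3,0,0],0],[[0.3,0,0],0]]'

```text
clock: 38.1
tool_pos: [0.5021, -0.0261, 0.1125]
orientation: [[0.013, 0.32, 0.947], [0.023, 0.947, -0.32], [-1.0, 0.026, 0.005]]
force: [-5.5, -0.8, 24.6]
width: 0.0257
```

```bash
python3 -c "
from h import *
from z import *
s=robot.observe()
X=np.array(s['orientation'])[:,0]
print('foot',np.array(s['tool_pos'])+.077*X);show(s);tilt(s);print(s['ft_torque'])
zoom('z19',('scene','side'))
"
```

```text
foot [ 0.5031 -0.0244  0.0355]
t 38.1 pos [ 0.5021 -0.0261  0.1125] xax [ 0.0129  0.0227 -0.9997] yawY 71.33 F [-5.5247 -0.7819 24.5951] w 0.0257 q6 0.219
tilt rad -0.0106 q4 0.0291 q1 -0.091
[-0.0129  1.9349 -0.0036]
t 38.1 pos [ 0.5021 -0.0261  0.1125] xax [ 0.0129  0.0227 -0.9997] yawY 71.33 F [-5.5247 -0.7819 24.5951] w 0.0257 q6 0.219
tilt rad -0.0106 q4 0.0291 q1 -0.091
```

View pics/z19.png

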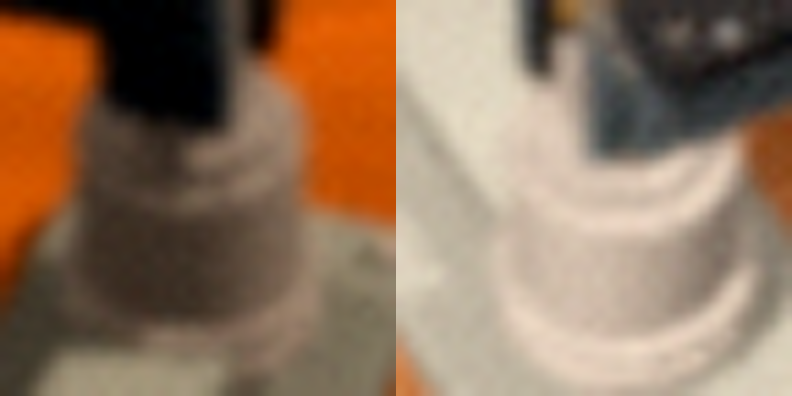

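Call:
step_arm --deltas '[[[0,0,-0.1],0],[[0.05,0,-0.1],0],[[0.1,0,-0.1],0],[[0.1,0,-0.1],0],[[0.1,0,0],0],[[0.1,0,0],0],[[0.15,0,0],0],[[0.15,0,0],0]]'

```text
clock: 39.0
tool_pos: [0.5012, -0.0259, 0.1127]
orientation: [[0.024, 0.319, 0.947], [0.02, 0.947, -0.32], [-1.0, 0.026, 0.016]]
force: [-4.2, -0.2, 15.3]
width: 0.0258
```

```bash
python3 -c "
from h import *
s=robot.observe();show(s);tilt(s);print(s['ft_torque'])
"
```

```text
t 39.0 pos [ 0.5012 -0.0259  0.1127] xax [ 0.0235  0.0199 -0.9995] yawY 71.39 F [-4.1944 -0.1506 15.2846] w 0.0258 q6 0.22
tilt rad -0.0215 q4 0.0271 q1 -0.089
[-0.011   1.1845 -0.0036]
```

Call:
step_arm --deltas '[[[0,0,0.1],0],[[0,0,0.15],0],[[0.05,0,0.15],0],[[0.05,0,0.15],0],[[0.05,0,0.1],0],[[0.1,0,0.05],0],[[0.1,0,0],0],[[0.1,0,0],0]]'

```text
clock: 39.8
tool_pos: [0.502, -0.0262, 0.1125]
orientation: [[0.012, 0.32, 0.947], [0.024, 0.947, -0.32], [-1.0, 0.026, 0.004]]
force: [-3.4, -0.5, 10.1]
width: 0.0259
```

```bash
python3 -c "
from h import *
s=robot.observe();show(s);tilt(s);print(s['ft_torque'])
"
```

```text
t 39.8 pos [ 0.502  -0.0262  0.1125] xax [ 0.0122  0.0238 -0.9996] yawY 71.32 F [-3.3692 -0.4804 10.1118] w 0.0259 q6 0.217
tilt rad -0.0098 q4 0.0305 q1 -0.092
[-0.0346  0.7856 -0.0134]
```

Call:
step_arm --deltas '[[[0.1,0,0.05],0],[[0.15,0,0.05],0],[[0.2,0,0.05],0],[[0.2,0,0.05],0],[[0.2,0,0.05],0],[[0.2,0,0.05],0],[[0.2,0,0.03],0],[[0.2,0,0.03],0]]'

```text
clock: 40.6
tool_pos: [0.5021, -0.0262, 0.1125]
orientation: [[0.011, 0.32, 0.947], [0.025, 0.947, -0.32], [-1.0, 0.027, 0.002]]
force: [-5.9, 1.4, 18.5]
width: 0.0258
```

```bash
python3 -c "
from h import *
from z import *
s=robot.observe();show(s);tilt(s);print(s['ft_torque'])
look('side','s20');look('scene','c20');look('wrist','w20')
for i in range(4): robot.camera('side')
s=robot.observe();show(s);tilt(s);print(s['ft_torque'])
zoom('z20',('scene','side'))
"
```

```text
t 40.6 pos [ 0.5021 -0.0262  0.1125] xax [ 0.0106  0.0248 -0.9996] yawY 71.31 F [-5.8751  1.4492 18.5049] w 0.0258 q6 0.216
tilt rad -0.0080 q4 0.0315 q1 -0.092
[-0.1202  1.405  -0.0019]
t 40.6 pos [ 0.5021 -0.0262  0.1125] xax [ 0.0106  0.0248 -0.9996] yawY 71.31 F [-5.8751  1.4492 18.5049] w 0.0258 q6 0.216
t 40.65 pos [ 0.5021 -0.0262  0.1125] xax [ 0.0106  0.0248 -0.9996] yawY 71.31 F [-5.4269 -0.0332 18.3092] w 0.0257 q6 0.216
t 40.7 pos [ 0.5021 -0.0262  0.1125] xax [ 0.0106  0.0248 -0.9996] yawY 71.31 F [-6.5813  0.6354 17.3677] w 0.0258 q6 0.216
t 40.95 pos [ 0.5021 -0.0262  0.1125] xax [ 0.0105  0.0249 -0.9996] yawY 71.31 F [-6.1041 -0.4721 16.6792] w 0.026 q6 0.216
tilt rad -0.0079 q4 0.0315 q1 -0.092
[-0.0489  1.3696  0.0243]
t 40.95 pos [ 0.5021 -0.0262  0.1125] xax [ 0.0105  0.0249 -0.9996] yawY 71.31 F [-6.1041 -0.4721 16.6792] w 0.026 q6 0.216
tilt rad -0.0079 q4 0.0315 q1 -0.092
```

View pics/z20.png

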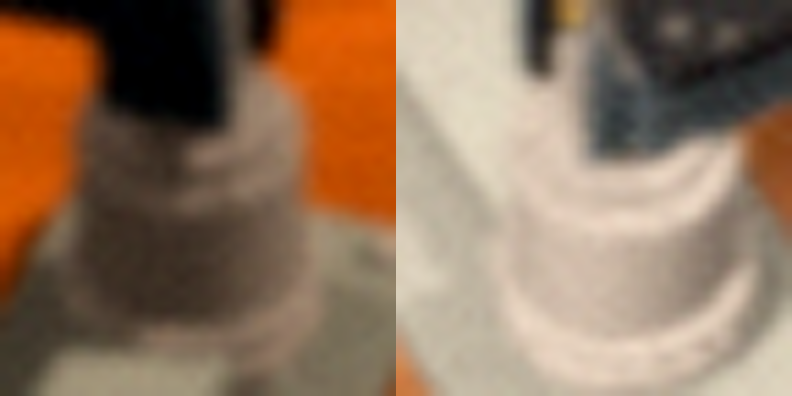

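View pics/s20.png

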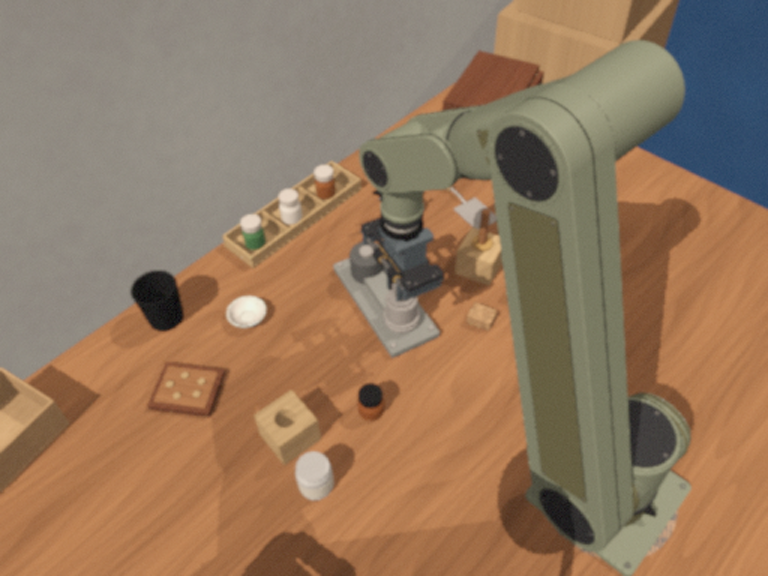

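View pics/w20.png

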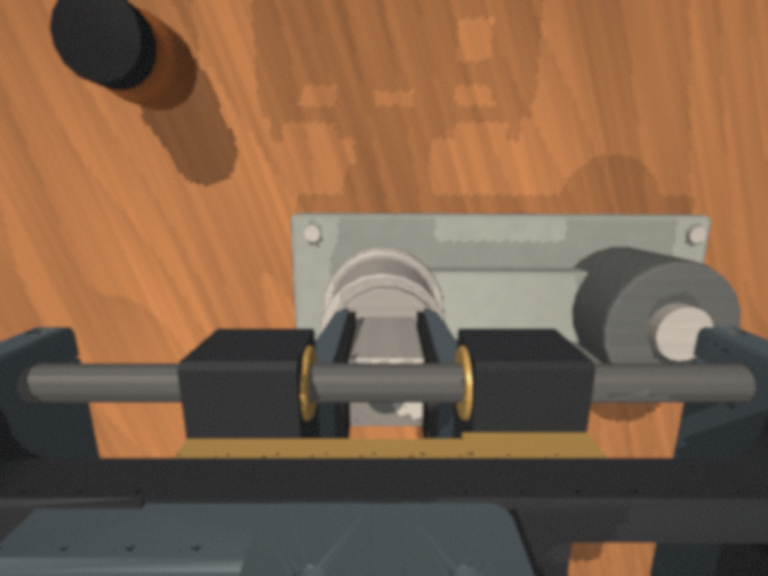

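The flange is down on the hub: z has stayed at 112.5 mm for pushes from 10 to 25 N, and the steady push now is about 17 N. The brush stands in its stand and the bystanders look undisturbed. I'm handing in.

```bash
python3 -c "
from workcell import robot
print(robot.finish_job())
s=robot.observe();print(s['clock'],s['tool_pos'],s['force'],s['width'])
"
```

```text
the job is handed in; nothing more can be done
None
the job is handed in; nothing more can be done
```

The job is handed in at about 41 s of the 64 s allowed. The brush is back in its own stand, and the shaft is pushed home in the hub with the gripper still holding it down. The hand-in gave no verdict.

- **Scrubbing:** I made three full strokes, one more than the two asked for. On the second, the guard disc touched the hub face, so the tip was about 60 mm deep. The other two also went to nearly that depth.
- **Brush:** it went back into its wooden stand, not the green look-alikes. The camera check after release showed it upright with its guard on the top face.
- **Shaft:** I read the key's direction from a camera silhouette and turned the shaft to match the keyway. The key went in on the first descent, passing the 26 mm stop without contact, so no search turning was needed.
- **Last checks:** the tool height stayed at 112.5 mm while the push ranged from 10 to 25 N, which matches the expected home height of 112.8 mm. The final push was about 17 N, steady over 0.35 s. Both fixed cameras show the flange on the hub, and the bystanders I could see had not moved.

**What was not perfect:**
- The moves let the tool tilt drift, up to 0.047 rad. I corrected most of it before grasping the shaft. At the end the tool still leaned about 0.027 rad, mostly in the direction where the shaft was gripped already leaning, so the shaft itself should be nearly vertical.
- A sideways force of about 6 N remained at the hub.
- The key's direction was hard to see in the small images and was really confirmed by the insertion.

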